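# Square up a pile of parts cartons at the packing bench

## Robot

A 6-joint arm with a two-finger parallel gripper is mounted at the origin on the work surface. World frame = base frame: x ahead of the robot, y to its left, z up, the work surface at z = 0. Lengths are in m, angles in degrees, forces in N, time in s.
With the tool pointing down it reaches from about 0.2 to 0.875 m from the base axis. Payload 3.4 kg.
Tool frame: the origin (TCP) lies at the very end of the fingers, on their centre line; the grasp point (between the pads) lies ctrl.grip_point_offset behind it (ctrl.grip_point_offset is the distance from the TCP to the grasp point, in m); z points along the fingers, y is the direction in which the jaws open and shut (so a half turn about z gives the same grasp; the last joint's range is limited). The gripper opens to 94 mm and grips with 3 to 60 N. Pads are 16 mm wide; open, the fingers measure 119 mm over their backs; the gripper's body (75 mm by 177 mm) begins 78 mm behind the grasp point.
Start: joints at [61.306, 15.808, 86.224, -0, 77.962, -6.933], TCP at [0.213, 0.534, 0.185] pointing down, gripper open.
Joint ranges: [-165.64, 165.64], [-43.16, 119.46], [12.63, 154.43], [-67.54, 247.53], [6.08, 155.33], [-154.97, 154.97]. Speed limits (degrees/s): [147.25, 147.25, 180, 180, 180, 180].

## Interface

Orientations are given as [roll, pitch, yaw] about the fixed x, y, z axes, in that order (R = Rz(yaw) Ry(pitch) Rx(roll)).
In Python, from rig import ctrl, viewer, hand_in gives the robot as it stands.
- The arm moves only by the tool play_rows, never from a script. Its argument "increments" is one flat list of numbers, 7 for each row, row after row: the shift along the tool's x, y, z in units of 40 mm (1.0 is 40 mm), then the turn, a rotation vector about the tool's x, y, z in units of 5 degrees (1.0 is 5 degrees), then the opening, from 0 (shut) to 1 (fully open). A call has exactly 10 rows; each row is the pose to reach, as a shift and turn from the pose measured when the call began, along the tool's axes at that moment; what a row does not reach only later rows make up. A row lasts 1/12 s, in which the tool goes at most 41.7 mm and 7.16 degrees, less where a joint would pass 70% of its speed; a pose out of reach is approached as far as the arm can. A call with a gripper value outside its range is refused whole. The fingers move at their own pace and stop on an object; "squeeze" is the grip in N (left out, the last holds). Time passes only in rows, so rows that repeat a pose let the fingers close, or fill a call up. It gives the time, the measured TCP pose, the force and the opening at its end, in the units of the state.
- ctrl.get_state(): the state, without advancing time (a new reading comes with each control period).
- viewer.camera(name): name is "scene" or "side" or "wrist"; returns a dict with "pixels" (384x512x3 uint8, red, green, blue), "z_map" (384x512 float32, m along the optical axis (not along the pixel's ray), 0 where there is no reading), "fx", "fy", "cx", "cy" (pixels), "distortion" ([k1, k2, p1, p2, k3] as OpenCV has them; the pictures are not rectified), "position" and "attitude" of the camera in the world; the wrist camera has in their place "T_tool_cam" (4x4, takes a point from camera to tool coordinates, whose origin is the TCP and whose axes are the flange's). Camera axes: x right, y down, z forward; pixel columns grow to the right and rows downward; lengths in m; the calibration is good to about 2 mm. A picture is of the moment at which its call begins: read the wrist's pose just before it.
- hand_in(): hands the job in, once; it reports no verdict.
The state is a dict: "t": time; "joints": joint angles; "qvel": joint speeds; "effort": joint torques, N m; "eef_pos": TCP position; "ee_rot": TCP orientation; "force": force on the tool from outside, world axes, zero at the start; "wrist_torque": the same for the moment, N m; "gripper_width": opening from 0.0 (shut) to 1.0 (fully open).
Only numpy, scipy, OpenCV 4.12 (cv2) and the standard library are available. Lean on these libraries where they do the work, as an engineer would, in place of code of your own. Each camera call takes 0.05 s, during which the arm holds its last target.

## Task

Push the purple-banded carton that lies askew on the grey squaring board until it is home against both the end stop and the side stops. Then set the green-banded carton squarely on top of it, and after that the orange-banded one on top of the green, so that the three make one straight pile still home against the stops; set the cartons down without dropping them. Leave the tape dispenser, the label roll and the bottle where they are.

Things in the scene. Friction and masses are not known exactly. Their poses are not given: they have to be found in the camera images.
- board: fixed grey board, 240 x 190 x 12 mm (x, y, z), origin at the centre of its underside. Yellow stops rise 16 mm above its top: an end stop, 70 mm long in y about y = +38 mm, its face at x = +95 mm (looking to -x), and two side stops, 14 mm long in x, at x = -16 and +76 mm, faces at y = +70 mm (looking to -y); the 78 mm gap between them leaves room for a finger
- home (a point): point on the upper face of the board, at (30, 38, 12) mm in the board's frame, with the board's axes: the purple carton's origin lies here when it is home against both the end stop (65 mm off along x) and the side stops (32 mm off along y), long side along x
- purple_carton: white rigid flat carton with a broad purple band round its middle, 130 x 64 x 28 mm (x, y, z), about 0.25 kg, lying loose and askew on the board, clear of the stops. Origin: centre of its underside; x along its length, z up; looks the same turned half round.
- green_carton: white rigid flat carton with a broad green band round its middle, 130 x 64 x 28 mm (x, y, z), about 0.25 kg, lying loose on the bench. Origin: centre of its underside; x along its length, z up; looks the same turned half round.
- orange_carton: white rigid flat carton with a broad orange band round its middle, 130 x 64 x 28 mm (x, y, z), about 0.25 kg, lying loose on the bench. Origin: centre of its underside; x along its length, z up; looks the same turned half round.
- tape_gun: bystander: red hand tape dispenser lying on the far part of the bench, about 205 mm long in its y, 100 mm wide and 58 mm high; origin under its middle. Leave alone
- label_roll: bystander: white roll of labels standing on its end, 100 mm across, 70 mm high, with a 40 mm bore; origin at the centre of its underside. Leave alone
- spray: bystander: white bottle with a blue cap, 68 mm across, 170 mm high, beyond the board on the robot's left; origin at the centre of its underside. Leave alone
Mind the look-alikes: they are no part of the job. Leave any black or pink look-alike of the green_carton alone.

How it is judged:
By the outcome, as a careful person would: the job done as asked, in the order asked, and still so for the second after the job is handed in, with the robot touching nothing.
It also fails if it takes over 72 s, if anything falls off the work surface, if the arm or the gripper's body presses on something with over 40 N, if the wrist force passes 120 N, or if a joint passes its speed limit or range.

## Working session

There is one attempt and no reset: what is moved stays moved. The work goes in short steps, Python scripts to look and compute and a tool call to move; the robot and the scene stay as the last step left them, time stands still between calls to the robot, and variables do not carry over. Pictures are saved under pics/ and viewed, and the job is handed in when it is done.

Besides the shell and the picture viewer there is one more tool, called after "Call:" in YAML: its name, and indented under it one key for each argument. play_rows: Moves the arm, as the interface text tells. Its arguments: {"type":"object","properties":{"increments":{"type":"array","items":{"type":"number"}},"squeeze":{"type":"number"}},"required":["increments"]}

```bash
ls; mkdir -p pics; python3 - <<'E'
from rig import ctrl, viewer
import cv2,numpy as np
s=ctrl.get_state(); print(s, ctrl.grip_point_offset)
for n in ["scene","side","wrist"]:
    c=viewer.camera(n); cv2.imwrite(f"pics/{n}0.png",c["pixels"][:,:,::-1]); np.savez(f"pics/{n}0.npz",**{k:np.array(v) for k,v in c.items()})
    print(n,{k:np.round(v,4).tolist() for k,v in c.items() if k not in("pixels","z_map")})
E
```

```text
pics
{'t': 0.0, 'joints': array([ 6.13056729e+01,  1.58457217e+01,  8.62931485e+01,  8.88573946e-04,
        7.79617103e+01, -6.93185557e+00]), 'qvel': array([ 0.02351562,  0.05465288, -0.01480558, -0.06765567, -0.06081899,
        0.04829642]), 'effort': array([-8.05017244e-04, -4.04572892e+01, -2.37226385e+01,  7.00207986e-02,
        3.44624603e-02, -1.10756455e-04]), 'eef_pos': array([0.21289169, 0.5335012 , 0.1843381 ]), 'ee_rot': array([-1.79900260e+02, -1.30012780e-02,  1.58237331e+02]), 'force': array([-0.25742986,  0.19903635,  0.39549901]), 'wrist_torque': array([ 0.02552554,  0.0290523 , -0.02704524]), 'gripper_width': 0.9947278404640584} 0.0188
scene {'fx': 488.0625, 'fy': 488.0625, 'cx': 258.3283, 'cy': 189.2878, 'distortion': [-0.1682, 0.0, 0.0, 0.0, 0.0], 'position': [1.4127, 1.0049, 1.0004], 'attitude': [-126.2761, 0.1073, 138.9455]}
side {'fx': 405.2732, 'fy': 405.2732, 'cx': 254.8947, 'cy': 196.5894, 'distortion': [-0.1272, 0.0, 0.0, 0.0, 0.0], 'position': [0.3269, -0.9212, 0.8981], 'attitude': [-130.4731, 0.4316, -16.2795]}
wrist {'fx': 304.4492, 'fy': 304.4492, 'cx': 257.3185, 'cy': 190.2698, 'distortion': [-0.0013, 0.0, 0.0, 0.0, 0.0], 'T_tool_cam': [[-0.0002, -0.9727, -0.232, 0.0667], [1.0, -0.0002, 0.0001, -0.0002], [-0.0002, -0.232, 0.9727, -0.1988], [0.0, 0.0, 0.0, 1.0]]}
```

View pics/scene0.png

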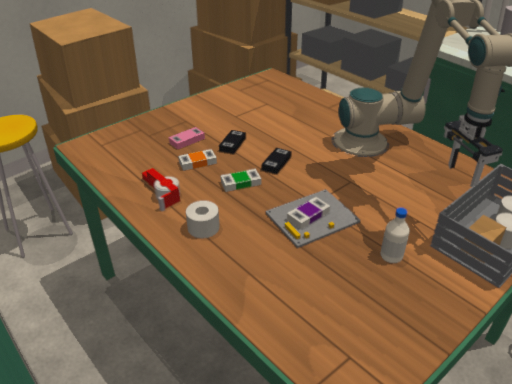

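View pics/side0.png

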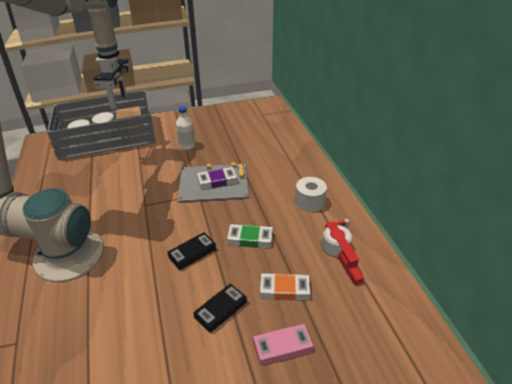

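View pics/wrist0.png

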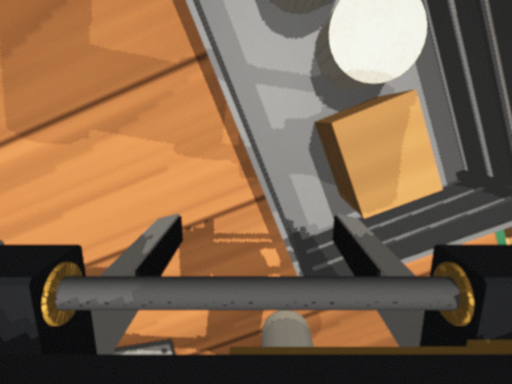

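The scene shows the purple carton on the board at scene px (310,211), green at (241,180) and orange at (198,159). The crate is under the gripper and the bottle stands at (397,237). Next I measure with depth and ray casting.

```bash
cat > h.py <<'E'
import numpy as np,cv2
from scipy.spatial.transform import Rotation as R
from rig import ctrl,viewer
def camT(c,s=None):
    T=np.eye(4)
    if "position" in c:
        T[:3,:3]=R.from_euler('xyz',c["attitude"],degrees=True).as_matrix();T[:3,3]=c["position"];return T
    T[:3,:3]=R.from_euler('xyz',s["ee_rot"],degrees=True).as_matrix();T[:3,3]=s["eef_pos"]
    return T@np.array(c["T_tool_cam"])
def shot(n,tag):
    s=ctrl.get_state(); c=viewer.camera(n); cv2.imwrite(f"pics/{tag}.png",c["pixels"][:,:,::-1]); return c,camT(c,s),s
def norm(c,uv):
    K=np.array([[c["fx"],0,c["cx"]],[0,c["fy"],c["cy"]],[0,0,1.]])
    return cv2.undistortPoints(np.asarray(uv,float).reshape(-1,1,2),K,np.array(c["distortion"],float)).reshape(-1,2)
def cloud(c,T):
    h,w=c["z_map"].shape; u,v=np.meshgrid(np.arange(w),np.arange(h))
    n=norm(c,np.stack([u.ravel(),v.ravel()],1)); z=c["z_map"].ravel()
    P=np.c_[n*z[:,None],z]; P=P@T[:3,:3].T+T[:3,3]; P[z==0]=np.nan
    return P.reshape(h,w,3)
def plane(c,T,uv,z):
    n=norm(c,uv); d=np.c_[n,np.ones(len(n))]@T[:3,:3].T
    return (T[:3,3]+d*((z-T[2,3])/d[:,2])[:,None])[:,:2]
def hsv(c): return cv2.cvtColor(c["pixels"],cv2.COLOR_RGB2HSV)
HUE={"purple":(125,155),"green":(50,75),"orange":(8,14),"yellow":(20,32),"red":(0,4)}
E
python3 - <<'E'
from h import *
import numpy as np
for n in ["scene","side"]:
    c=dict(np.load(f"pics/{n}0.npz")); T=camT(c); P=cloud(c,T); H=hsv(c)
    px={"purple":(310,211),"green":(241,180),"orange":(198,159)} if n=="scene" else {"purple":(217,178),"green":(251,236),"orange":(285,287)}
    for k,(u,v) in px.items():
        print(n,k,H[v,u],P[v,u].round(4))
        z0=P[v,u,2]
        m=(np.abs(P[...,2]-z0)<.006)&(np.linalg.norm(P[...,:2]-P[v,u,:2],axis=-1)<.09)
        r=cv2.minAreaRect(P[m][:,:2].astype(np.float32)*1000); print(m.sum(),np.round(r[0],1),np.round(r[1],1),round(r[2],1), np.median(P[m][:,2]))
    b={"scene":[(267,215),(324,194),(358,216),(301,242)],"side":[(182,168),(180,198)]}[n]
    print(plane(c,T,b,.012))
E
```

```text
scene purple [145 199 118] [0.5116 0.2139 0.0437]
530 [506.7 202.5] [ 68.7 133. ] 89.4 0.04158647329927534
scene green [ 66 232 134] [ 0.5539 -0.0749  0.0288]
445 [543.5 -91.1] [ 77.  132.1] 69.6 0.029621505993634334
scene orange [ 14 243 208] [ 0.5886 -0.2826  0.0296]
371 [ 581.7 -300.5] [ 81.  133.4] 67.6 0.03007336453642928
[[0.59987314 0.11110432]
 [0.37987703 0.15502468]
 [0.38415543 0.30780337]
 [0.60852391 0.2732178 ]]
side purple [145 177 114] [0.5053 0.181  0.0383]
453 [507.6 198.1] [ 69.8 127.9] 89.9 0.03853120049805092
side green [ 63 154 139] [ 0.5449 -0.1098  0.0273]
703 [543.7 -94.7] [ 69.1 129.9] 68.1 0.026878753332889582
side orange [ 11 184 209] [ 0.5794 -0.3158  0.0281]
980 [ 582.2 -303.4] [ 68.3 131.2] 69.7 0.02673439792504373
[[0.39901989 0.3118466 ]
 [0.36736424 0.1435307 ]]
```

```bash
cat >> h.py <<'E'
def go(*targets):
    """print increments (units) from the current pose to world targets (x,y,z,yaw), tool down"""
    s=ctrl.get_state(); R0=R.from_euler('xyz',s["ee_rot"],degrees=True)
    for x,y,z,yaw in targets:
        d=R0.inv().apply(np.array([x,y,z])-s["eef_pos"])/0.04
        r=(R0.inv()*R.from_euler('xyz',[180,0,yaw],degrees=True)).as_rotvec(degrees=True)/5
        print(np.round(np.r_[d,r],2).tolist())
E
python3 - <<'E'
from h import *
go((.213,.534,.30,158),(.5,.08,.42,165))
E
```

```text
[0.0, 0.0, -2.89, -0.02, -0.0, 0.05]
[-10.87, -7.88, -5.88, -0.02, -0.0, -1.35]
```

Call:
play_rows:
  increments: [0, 0, -1, 0, 0, 0, 1, 0, 0, -2, 0, 0, 0, 1, 0, 0, -3, 0, 0, 0, 1, -1, -0.7, -3.5, 0, 0, -0.2, 1, -2, -1.4, -4, 0, 0, -0.4, 1, -3, -2.1, -4.5, 0, 0, -0.6, 1, -3.8, -2.8, -5, 0, 0, -0.8, 1, -4.6, -3.4, -5.5, 0, 0, -1, 1, -5.4, -4, -5.9, 0, 0, -1.2, 1, -6.2, -4.6, -5.9, 0, 0, -1.35, 1]

```text
t: 0.98
eef_pos: [0.3559, 0.3029, 0.4143]
ee_rot: [179.9, 0.1, 165.1]
force: [0.5, -0.0, 0.3]
gripper_width: 1.0
```

```bash
python3 - <<'E'
from h import *
go((.5,.08,.42,165))
E
```

```text
[-4.91, -4.46, -0.14, 0.01, 0.02, 0.02]
```

Call:
play_rows:
  increments: [-0.8, -0.7, 0, 0, 0, 0, 1, -1.6, -1.4, 0, 0, 0, 0, 1, -2.4, -2.1, -0.1, 0, 0, 0, 1, -3.2, -2.8, -0.1, 0, 0, 0, 1, -4, -3.6, -0.1, 0, 0, 0, 1, -4.6, -4.2, -0.1, 0, 0, 0, 1, -4.9, -4.5, -0.1, 0, 0, 0, 1, -4.9, -4.5, -0.1, 0, 0, 0, 1, -4.9, -4.5, -0.1, 0, 0, 0, 1, -4.9, -4.5, -0.1, 0, 0, 0, 1]

```text
t: 1.82
eef_pos: [0.4984, 0.0793, 0.4184]
ee_rot: [179.9, 0.0, 165.1]
force: [0.0, 0.5, 0.8]
gripper_width: 1.002
```

```bash
python3 - <<'E'
from h import *
import pickle
c,T,s=shot("wrist","w1"); pickle.dump((c,T),open("w1.pkl","wb")); print(s["eef_pos"],s["ee_rot"])
E
```

```text
[0.49840007 0.07933285 0.41836474] [1.79909429e+02 3.45951781e-02 1.65123704e+02]
```

View pics/w1.png

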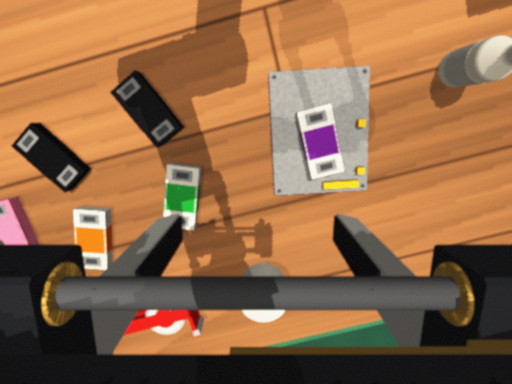

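The view shows the board at px (271–368, 68–195), with its end stop at (341,185) and side stops at (361,123) and (361,171). Purple is at (321,141), green at (182,197) partly behind the finger, and orange at (91,238).

```bash
cat >> h.py <<'E'
def band(c,T,col,z,box=None,smin=110,vmin=60):
    H=hsv(c).astype(int); lo,hi=HUE[col]
    m=((H[...,0]>=lo)&(H[...,0]<=hi)&(H[...,1]>smin)&(H[...,2]>vmin)).astype(np.uint8)
    if box: b=np.zeros_like(m); b[box[1]:box[3],box[0]:box[2]]=1; m&=b
    m=cv2.morphologyEx(m,cv2.MORPH_OPEN,np.ones((2,2),np.uint8))
    cs,_=cv2.findContours(m,cv2.RETR_EXTERNAL,cv2.CHAIN_APPROX_NONE)
    out=[]
    for q in sorted(cs,key=cv2.contourArea,reverse=True)[:4]:
        if cv2.contourArea(q)<15: continue
        r=cv2.minAreaRect((plane(c,T,q.reshape(-1,2),z)*1000).astype(np.float32)); M=cv2.moments(q)
        cen=plane(c,T,[[M['m10']/M['m00'],M['m01']/M['m00']]],z)[0]*1000
        out.append((np.round(cen,1),np.round(r[0],1),np.round(r[1],1),round(r[2],1),cv2.boundingRect(q)))
    return out
def top(c,T,uv,rad=.09,tol=.006,z=None):
    P=cloud(c,T); u,v=uv; p=P[v,u]; 
    m=(np.abs(P[...,2]-p[2])<tol)&(np.linalg.norm(P[...,:2]-p[:2],axis=-1)<rad)
    m=m.astype(np.uint8); n,l=cv2.connectedComponents(m); m=(l==l[v,u])
    q=np.argwhere(m)[:,::-1]; zz=np.median(P[m][:,2]) 
    W=plane(c,T,q,z or zz)*1000
    r=cv2.minAreaRect(W.astype(np.float32)); 
    return np.round(W.mean(0),1),np.round(r[0],1),np.round(r[1],1),round(r[2],1),round(zz,4)
E
python3 - <<'E'
from h import *
import pickle
c,T=pickle.load(open("w1.pkl","rb"))
for k,uv,z in [("purple",(321,141),.04),("green",(182,197),.028),("orange",(91,238),.028)]:
    print(k,top(c,T,uv,z=z),"\n  ",band(c,T,k,z))
print("yellow",band(c,T,"yellow",.028))
P=cloud(c,T); H=hsv(c)
m=(H[...,1]<60)&(P[...,2]>.0)&(P[...,2]<.022); b=np.zeros_like(m); b[60:205,262:378]=1; m&=b
m=cv2.morphologyEx(m.astype(np.uint8),cv2.MORPH_OPEN,np.ones((3,3),np.uint8))
q=np.argwhere(m)[:,::-1]; r=cv2.minAreaRect((plane(c,T,q,.012)*1000).astype(np.float32)); print("board",r,np.median(P[m>0][:,2]))
for n,uvs in [("scene",{"purple":.04,"green":.028,"orange":.028}),("side",{"purple":.04,"green":.028,"orange":.028})]:
    c=dict(np.load(f"pics/{n}0.npz")); T=camT(c)
    for k,z in uvs.items(): print(n,k,band(c,T,k,z)[:2])
    print(n,band(c,T,"yellow",.028))
E
```

```text
purple (array([506.6, 200.5]), array([508.3, 200.5]), array([ 65.2, 129.6]), 89.6, np.float64(0.0395)) 
   [(array([510. , 202.3]), array([510.2, 202.2]), array([54.4, 51.9]), 89.8, (306, 127, 33, 33))]
green (array([538.3, -86.7]), array([545.5, -91.2]), array([ 65.8, 130.6]), 67.8, np.float64(0.0276)) 
   [(array([956.4, 181.1]), array([938.5, 153.5]), array([261.2,  62.5]), 75.0, (281, 322, 116, 25)), (array([547.7, -91. ]), array([548.2, -91.1]), array([55.4, 52.6]), 67.6, (167, 185, 30, 28))]
orange (array([ 578.7, -295.7]), array([ 583. , -299.5]), array([ 66.6, 131.5]), 71.0, np.float64(0.0277)) 
   [(array([462.8, 107.4]), array([500.5,  86.1]), array([1044.7,  530.1]), 75.2, (0, 0, 512, 278)), (array([876.6, -65.8]), array([882.6, -48.8]), array([603.7, 119.5]), 75.1, (114, 310, 269, 47)), (array([ 160. , -224.3]), array([ 176.3, -194.5]), array([213.5,  47.5]), 75.1, (0, 0, 119, 31)), (array([ 657. , -322.6]), array([ 656.8, -321.3]), array([38.5, 16.4]), 75.1, (85, 270, 19, 8))]
yellow [(array([602.6, 224.6]), array([602.6, 224.8]), array([69.5, 17.1]), 78.6, (324, 180, 36
[... 1257 characters left out ...]
6.7, 276.7]), array([586.5, 277.6]), array([23.1, 15. ]), 44.6, (305, 233, 6, 6)), (array([496.8, 295.2]), array([496.8, 295.2]), array([24.8, 12.4]), 42.3, (330, 223, 5, 6))]
side purple [(array([509.8, 190.9]), array([509.5, 191.1]), array([50.8, 47.3]), 88.8, (210, 171, 16, 10))]
side green [(array([546.7, -99.1]), array([547. , -97.7]), array([50.2, 50.5]), 73.3, (242, 227, 18, 13)), (array([ 531.1, -142. ]), array([ 531.1, -141.9]), array([17.5, 46.1]), 66.4, (242, 242, 16, 6))]
side orange [(array([ 428.6, -206.9]), array([352.2,   4.6]), array([1148.5, 1438.9]), 0.0, (0, 97, 488, 287))]
side [(array([601.4, 210. ]), array([601.3, 206.1]), array([77.7, 14.3]), 75.3, (240, 165, 5, 14))]
```

```bash
python3 - <<'E'
from h import *
go((.509,.201,.11,179.6),(.509,.201,.017,179.6))
E
```

```text
[0.53, 2.99, 7.72, 0.02, 0.02, -2.88]
[0.53, 2.98, 10.04, 0.02, 0.02, -2.88]
```

Call:
play_rows:
  increments: [0.1, 0.5, 0.9, 0, 0, -0.5, 1, 0.2, 1, 1.8, 0, 0, -1, 1, 0.3, 1.5, 2.7, 0, 0, -1.5, 1, 0.4, 2, 3.6, 0, 0, -2, 1, 0.5, 2.5, 4.5, 0, 0, -2.5, 1, 0.5, 2.9, 5.4, 0, 0, -2.9, 1, 0.5, 3, 6.3, 0, 0, -2.9, 1, 0.5, 3, 7.1, 0, 0, -2.9, 1, 0.5, 3, 7.7, 0, 0, -2.9, 1, 0.5, 3, 7.7, 0, 0, -2.9, 1]

```text
t: 2.7
eef_pos: [0.5049, 0.202, 0.1062]
ee_rot: [-179.9, -0.5, 179.8]
force: [-1.1, 0.2, 0.5]
gripper_width: 0.998
```

```bash
python3 - <<'E'
from h import *
c,T,s=shot("wrist","w2")
go((.509,.201,.017,179.6))
print(top(c,T,(290,170),z=.04),cloud(c,T)[170,290])
print(band(c,T,"purple",.04))
E
```

```text
[-0.05, -0.03, 2.3, 0.0, -0.04, 0.04]
(array([501.1, 201.9]), array([507.1, 201.1]), array([ 64.4, 128.3]), 89.1, np.float64(0.0395)) [0.48268523 0.23063994 0.03925856]
[(array([508.1, 201.7]), array([508.6, 201.9]), array([56.2, 53.9]), 89.9, (226, 169, 64, 59))]
```

View pics/w2.png

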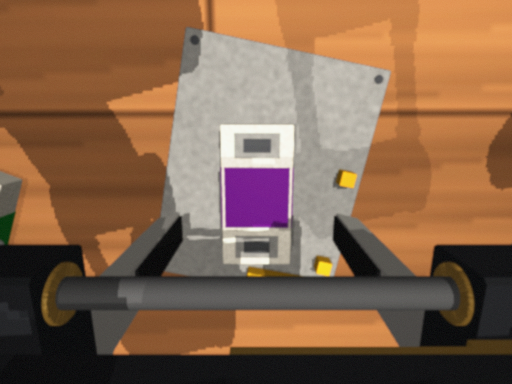

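Close view: the purple carton spans px (220–295, 125–265), upright between the open fingers. That agrees with (508, 201.5), so I descend and grip lightly.

Call:
play_rows:
  increments: [0, 0, 0.8, 0, 0, 0, 1, 0, 0, 1.6, 0, 0, 0, 1, -0.05, 0, 2.1, 0, 0, 0, 1, -0.05, 0, 2.3, 0, 0, 0, 1, -0.05, 0, 2.3, 0, 0, 0, 1, -0.05, 0, 2.3, 0, 0, 0, 0.5, -0.05, 0, 2.3, 0, 0, 0, 0.5, -0.05, 0, 2.3, 0, 0, 0, 0.5, -0.05, 0, 2.3, 0, 0, 0, 0.5, -0.05, 0, 2.3, 0, 0, 0, 0.5]
  squeeze: 6

```text
t: 3.58
eef_pos: [0.5095, 0.202, 0.0181]
ee_rot: [-180.0, -0.1, 179.8]
force: [-0.2, -2.0, 1.0]
gripper_width: 0.682
```

```bash
python3 - <<'E'
from h import *
print(ctrl.get_state()["ee_rot"])
# grasp offset along carton ~1mm; board yaw -11.4 -> tool 168.6
import math
a=math.radians(-11.4)
bc=np.array([.495,.2073])
def b2w(x,y): return bc+np.array([x*math.cos(a)-y*math.sin(a), x*math.sin(a)+y*math.cos(a)])
print(b2w(30,0)/1, )
for p in [(.015,.005),(.020,.025),(.026,.034),(.030,.037)]:
    w=b2w(*p); go((w[0],w[1],.017,168.6))
E
```

```text
[-1.79998126e+02 -1.07885708e-01  1.79841933e+02]
[29.90313524 -5.72242021]
[-0.03, 0.18, 0.03, -0.0, -0.02, 2.25]
[-0.25, 0.65, 0.03, -0.0, -0.02, 2.25]
[-0.44, 0.84, 0.03, -0.0, -0.02, 2.25]
[-0.55, 0.89, 0.03, -0.0, -0.02, 2.25]
```

Call:
play_rows:
  increments: [0, 0.05, 0, 0, 0, 0.5, 0.5, 0, 0.1, 0, 0, 0, 1, 0.5, 0, 0.15, 0, 0, 0, 1.6, 0.5, -0.05, 0.25, 0, 0, 0, 2.1, 0.5, -0.1, 0.4, 0, 0, 0, 2.25, 0.5, -0.2, 0.55, 0, 0, 0, 2.25, 0.5, -0.3, 0.7, 0, 0, 0, 2.25, 0.5, -0.4, 0.8, 0, 0, 0, 2.25, 0.5, -0.44, 0.84, 0, 0, 0, 2.25, 0.5, -0.44, 0.84, 0, 0, 0, 2.25, 0.5]

```text
t: 4.42
eef_pos: [0.5281, 0.2365, 0.0181]
ee_rot: [180.0, -0.1, 168.6]
force: [0.2, 1.3, 0.2]
gripper_width: 0.678
```

```bash
python3 - <<'E'
from h import *
c,T,s=shot("wrist","w3"); c,T,s=shot("scene","s3")
E
```

```text
(no output)
```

View pics/w3.png

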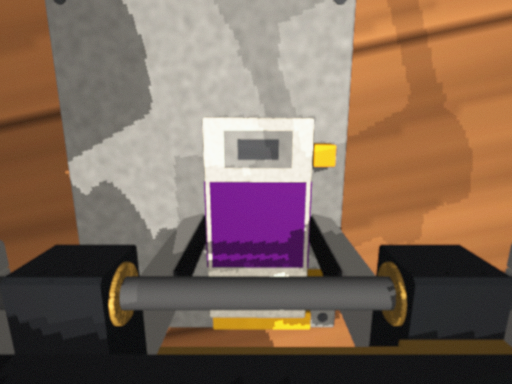

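View pics/s3.png

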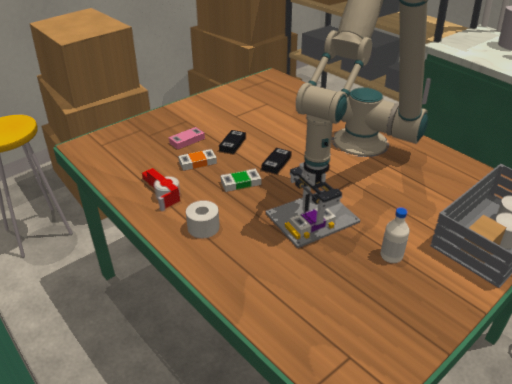

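The carton is now square beside the stops, with its edge at px x=313 against the side stop at (324,155). I close the remaining few millimetres gently.

Call:
play_rows:
  increments: [0, 0.03, 0, 0, 0, 0, 0.5, 0, 0.06, 0, 0, 0, 0, 0.5, 0, 0.09, 0, 0, 0, 0, 0.5, -0.04, 0.09, 0, 0, 0, 0, 0.5, -0.08, 0.09, 0, 0, 0, 0, 0.5, -0.12, 0.09, 0, 0, 0, 0, 0.5, -0.16, 0.09, 0, 0, 0, 0, 0.5, -0.18, 0.09, 0, 0, 0, 0, 0.5, -0.18, 0.09, 0, 0, 0, 0, 0.5, -0.18, 0.09, 0, 0, 0, 0, 0.5]

```text
t: 5.35
eef_pos: [0.5331, 0.2384, 0.018]
ee_rot: [-180.0, -0.3, 168.5]
force: [-7.4, 0.2, 4.0]
gripper_width: 0.675
```

```bash
python3 - <<'E'
from h import *
c,T,s=shot("wrist","w4"); print(s["force"],s["wrist_torque"],s["eef_pos"])
E
```

```text
[-7.43053227  0.22828553  3.97754925] [ 0.01571839  1.43764492 -0.0738872 ] [0.5330565  0.23835669 0.01797981]
```

View pics/w4.png

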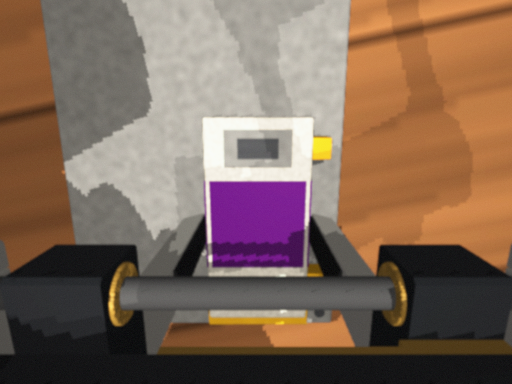

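Call:
play_rows:
  increments: [0, 0.01, 0, 0, 0, 0, 0.5, 0, 0.02, 0, 0, 0, 0, 0.5, 0, 0.03, 0, 0, 0, 0, 0.5, 0, 0.04, 0, 0, 0, 0, 0.5, 0, 0.05, 0, 0, 0, 0, 0.5, 0, 0.06, 0, 0, 0, 0, 0.5, 0, 0.06, 0, 0, 0, 0, 0.5, 0, 0.06, 0, 0, 0, 0, 0.5, 0, 0.06, 0, 0, 0, 0, 0.5, 0, 0.06, 0, 0, 0, 0, 0.5]

```text
t: 6.23
eef_pos: [0.533, 0.2384, 0.0179]
ee_rot: [-179.8, -0.4, 168.6]
force: [-3.9, -6.5, 4.3]
gripper_width: 0.682
```

Both directions show contact (about −7 N) and the arm no longer advances. I open, rise and check.

Call:
play_rows:
  increments: [0, -0.03, 0, 0, 0, 0, 0.85, 0, -0.03, 0, 0, 0, 0, 0.85, 0, -0.03, 0, 0, 0, 0, 0.85, 0, -0.03, 0, 0, 0, 0, 0.85, 0, -0.03, -0.5, 0, 0, 0, 0.85, 0, -0.03, -1.3, 0, 0, 0, 0.85, 0.3, -0.03, -2.3, 0, 0, 0, 1, 0.6, -0.03, -3.3, 0, 0, 0, 1, 0.8, -0.03, -4, 0, 0, 0, 1, 0.8, -0.03, -4, 0, 0, 0, 1]

```text
t: 7.07
eef_pos: [0.5055, 0.2463, 0.1852]
ee_rot: [179.8, 0.3, 168.6]
force: [0.2, 0.0, 0.2]
gripper_width: 0.997
```

```bash
python3 - <<'E'
from h import *
import pickle
c,T,s=shot("wrist","w5"); pickle.dump((c,T),open("w5.pkl","wb")); print(s["force"],s["eef_pos"])
print(band(c,T,"purple",.04)); print(band(c,T,"yellow",.028))
E
```

```text
[0.18533986 0.03136797 0.17213176] [0.50553043 0.24631403 0.18521603]
[(array([531.7, 239.6]), array([532.3, 239.5]), array([55.6, 52.2]), 78.6, (232, 178, 49, 44))]
[(array([605. , 224.2]), array([605.2, 224.3]), array([67.2,  8.2]), 78.5, (229, 251, 54, 7)), (array([494.7, 287. ]), array([494.7, 287.4]), array([13. , 14.1]), 78.6, (284, 153, 12, 13)), (array([583.3, 269.7]), array([582.9, 270. ]), array([10., 16.]), 79.8, (284, 225, 9, 13))]
```

View pics/w5.png

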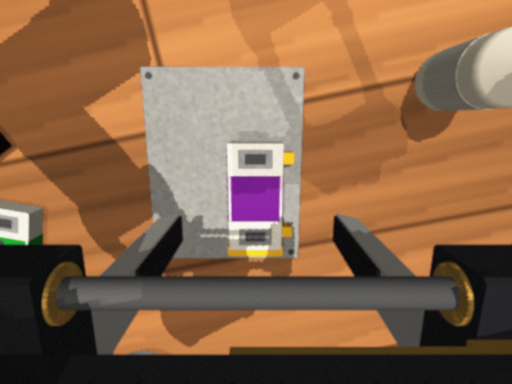

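Purple measures (532, 239.5), yaw −11.4°, parallel to both stops. The spacing from carton centre to side stop is 39.4 mm against a nominal 39 mm, so it is home. Green comes next.

```bash
python3 - <<'E'
from h import *
go((.49,-.069,.2,158))
E
```

```text
[-1.19, -7.78, -0.45, 0.01, 0.02, 2.13]
```

Call:
play_rows:
  increments: [-0.1, -0.8, -0.2, 0, 0, 0.2, 1, -0.2, -1.6, -0.4, 0, 0, 0.4, 1, -0.4, -2.5, -0.45, 0, 0, 0.7, 1, -0.6, -3.5, -0.45, 0, 0, 1, 1, -0.7, -4.5, -0.45, 0, 0, 1.3, 1, -0.9, -5.5, -0.45, 0, 0, 1.6, 1, -1, -6.5, -0.45, 0, 0, 1.9, 1, -1.1, -7.2, -0.45, 0, 0, 2.1, 1, -1.2, -7.7, -0.45, 0, 0, 2.1, 1, -1.2, -7.8, -0.45, 0, 0, 2.1, 1]

```text
t: 7.95
eef_pos: [0.4902, -0.0732, 0.1983]
ee_rot: [-180.0, 0.0, 157.9]
force: [0.4, 0.5, -0.4]
gripper_width: 0.998
```

```bash
python3 - <<'E'
from h import *
import pickle
c,T,s=shot("wrist","w6"); pickle.dump((c,T),open("w6.pkl","wb")); print(s["eef_pos"],s["ee_rot"],s["qvel"].round(1))
for r in band(c,T,"green",.028): print(r)
E
```

```text
[ 0.490166   -0.07321656  0.19826646] [-1.79970127e+02  6.50947589e-03  1.57918646e+02] [-2.7 -0.7  0.6  2.9  1.  -3.3]
(array([546.4, -91.6]), array([546.9, -91.8]), array([55.5, 53.5]), 67.5, (239, 199, 45, 41))
```

View pics/w6.png

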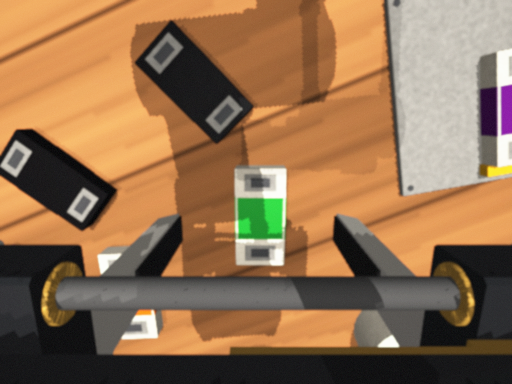

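Green is clear of its neighbours at px (235–286, 168–265), between the open fingers' lanes.

```bash
python3 - <<'E'
from h import *
import pickle
c,T=pickle.load(open("w6.pkl","rb"))
print(top(c,T,(260,185),z=.028,tol=.004))
c,T=pickle.load(open("w5.pkl","rb"))
print(top(c,T,(256,200),z=.04,tol=.004))
go((.5460,-.0915,.11,157.6),(.5460,-.0915,.006,157.6))
E
```

```text
(array([534. , -87.7]), array([536.6, -88.8]), array([ 64.5, 111.2]), 67.9, np.float64(0.0276))
(array([527.7, 239.5]), array([530.2, 239. ]), array([ 64.3, 128.4]), 78.4, np.float64(0.0396))
[-1.48, 0.07, 2.21, 0.0, -0.01, 0.07]
[-1.49, 0.07, 4.81, 0.0, -0.01, 0.07]
```

Call:
play_rows:
  increments: [-0.6, 0, 0.6, 0, 0, 0, 1, -1.2, 0.05, 1.4, 0, 0, 0, 1, -1.49, 0.07, 2.2, 0, 0, 0, 1, -1.49, 0.07, 3, 0, 0, 0.05, 1, -1.49, 0.07, 3.8, 0, 0, 0.05, 1, -1.49, 0.07, 4.5, 0, 0, 0.05, 1, -1.49, 0.07, 4.8, 0, 0, 0.05, 1, -1.49, 0.07, 4.8, 0, 0, 0.05, 1, -1.49, 0.07, 4.8, 0, 0, 0.05, 0.5, -1.49, 0.07, 4.8, 0, 0, 0.05, 0.5]
  squeeze: 20

```text
t: 8.83
eef_pos: [0.5471, -0.091, 0.007]
ee_rot: [180.0, 0.0, 157.7]
force: [-0.4, 0.9, 0.6]
gripper_width: 0.898
```

Call:
play_rows:
  increments: [0, 0, 0, 0, 0, 0, 0.5, 0, 0, 0, 0, 0, 0, 0.5, 0, 0, 0, 0, 0, 0, 0.5, 0, 0, 0, 0, 0, 0, 0.5, 0, 0, -0.2, 0, 0, 0, 0.5, 0, 0, -0.6, 0, 0, 0, 0.5, 0, 0, -1.2, 0, 0, 0, 0.5, 0, 0, -1.9, 0, 0, 0, 0.5, 0, 0, -2.6, 0, 0, 0, 0.5, 0, 0, -2.6, 0, 0, 0, 0.5]

```text
t: 9.67
eef_pos: [0.551, -0.0922, 0.1172]
ee_rot: [179.9, 0.7, 157.7]
force: [1.0, -0.1, 0.6]
gripper_width: 0.497
```

```bash
python3 - <<'E'
from h import *
c,T,s=shot("wrist","w7")
import cv2
a=cv2.imread("pics/w4.png")[100:280,180:340]; b=cv2.imread("pics/w7.png")[100:280,180:340]
cv2.imwrite("pics/w47.png",cv2.resize(np.hstack([a,b]),None,fx=2.4,fy=2.4,interpolation=cv2.INTER_NEAREST))
for f in("w4","w7"):
    g=cv2.imread(f"pics/{f}.png").astype(int)
    print([g[105:130,x].mean(1).round().astype(int).tolist() for x in (220,295)])
    print(g[150,195:215].mean(1).round().tolist(), g[150,300:325].tolist() and g[130,300:325].mean(1).round().tolist())
E
```

```text
[[179, 179, 177, 178, 179, 180, 179, 181, 179, 171, 163, 176, 217, 242, 248, 248, 248, 248, 248, 247, 248, 248, 248, 248, 248], [183, 184, 183, 184, 184, 185, 188, 187, 185, 179, 174, 177, 210, 237, 245, 247, 248, 247, 247, 248, 249, 249, 249, 248, 248]]
[175.0, 176.0, 179.0, 178.0, 179.0, 182.0, 179.0, 177.0, 201.0, 237.0, 247.0, 249.0, 249.0, 249.0, 249.0, 249.0, 249.0, 248.0, 248.0, 248.0] [248.0, 248.0, 248.0, 248.0, 248.0, 247.0, 248.0, 248.0, 247.0, 247.0, 246.0, 242.0, 223.0, 178.0, 167.0, 177.0, 180.0, 181.0, 182.0, 182.0, 185.0, 183.0, 184.0, 185.0, 188.0]
[[108, 109, 109, 108, 111, 111, 108, 115, 132, 151, 163, 162, 159, 160, 158, 159, 156, 158, 155, 158, 157, 151, 144, 138, 133], [84, 87, 86, 89, 87, 86, 84, 87, 82, 80, 80, 80, 84, 100, 119, 130, 132, 131, 132, 132, 133, 137, 136, 138, 141]]
[108.0, 109.0, 108.0, 109.0, 109.0, 108.0, 107.0, 108.0, 106.0, 107.0, 107.0, 104.0, 108.0, 105.0, 106.0, 102.0, 103.0, 104.0, 104.0, 102.0] [148.0, 148.0, 149.0, 150.0, 150.0, 151.0, 151.0, 154.0, 153.0, 151.0, 151.0, 151.0, 151.0, 150.0, 153.0, 152.0, 154.0, 150.0, 151.0, 150.0, 152.0, 152.0, 152.0, 153.0, 153.0]
```

View pics/w47.png

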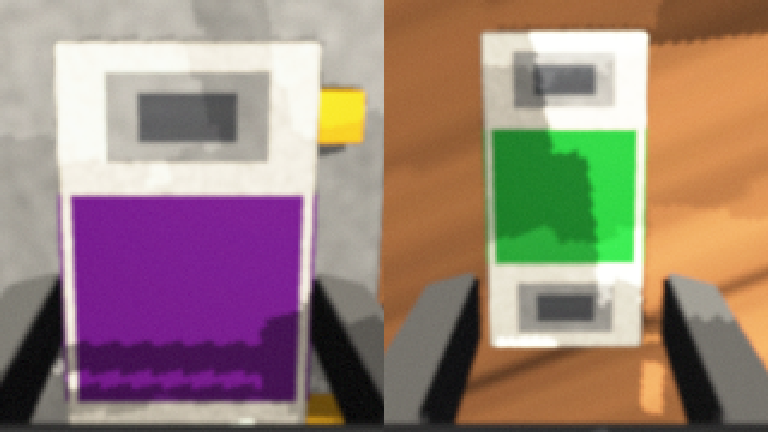

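The grip missed: the opening reads 0.497, and the green carton stayed on the bench at (px row 112–245). I measure where it lies now and retry with a longer dwell.

```bash
python3 - <<'E'
from h import *
c,T,s=shot("wrist","w8"); print(s["eef_pos"],s["ee_rot"],s["gripper_width"],s["force"])
print(top(c,T,(240,125),z=.028,tol=.004)); print(band(c,T,"green",.028)); P=cloud(c,T); print(P[125,240],P[180,240],P[235,240])
E
```

```text
[ 0.54948496 -0.09174082  0.11467008] [179.89561483   0.47477647 157.72961209] 0.5007934946614968 [ 0.68300408  0.11699212 -0.85369266]
(array([528.1, -85.7]), array([531.1, -86.5]), array([64.4, 98.6]), 67.8, np.float64(0.0275))
[(array([545.7, -91.8]), array([546.2, -91.9]), array([56.3, 54.1]), 67.7, (226, 157, 60, 56))]
[ 0.48848513 -0.08393984  0.0270003 ] [ 0.53588275 -0.10408826  0.02754603] [ 0.5876392  -0.1261197   0.02764931]
```

View pics/w8.png

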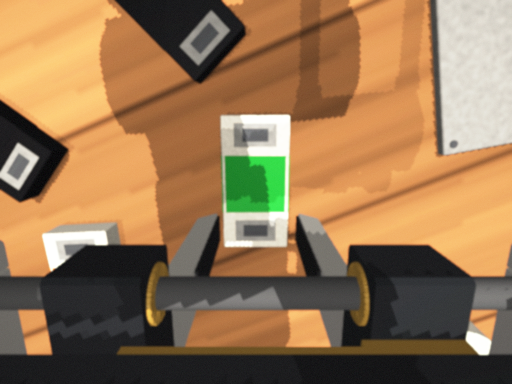

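Green was not disturbed: its band centre is still (546, −92). I reopen and descend, then close fully before any lift.

```bash
python3 - <<'E'
from h import *
go((.5460,-.0915,.006,157.7))
E
```

```text
[0.05, -0.03, 2.66, 0.02, 0.05, 0.01]
```

Call:
play_rows:
  increments: [0, 0, 0, 0, 0, 0, 1, 0, 0, 0, 0, 0, 0, 1, 0, 0, 0, 0, 0, 0, 1, 0, 0, 0, 0, 0, 0, 1, 0.05, 0, 0.3, 0, 0.05, 0, 1, 0.05, 0, 0.7, 0, 0.05, 0, 1, 0.05, 0, 1.2, 0, 0.05, 0, 1, 0.05, 0, 1.8, 0, 0.05, 0, 1, 0.05, 0, 2.4, 0, 0.05, 0, 1, 0.05, 0, 2.65, 0, 0.05, 0, 1]

```text
t: 10.6
eef_pos: [0.5434, -0.0897, 0.0027]
ee_rot: [180.0, -0.4, 157.7]
force: [-1.2, -0.1, 0.8]
gripper_width: 0.999
```

Call:
play_rows:
  increments: [0, 0, 0, 0, 0, 0, 0.3, 0, 0, 0, 0, 0, 0, 0.3, 0, 0, 0, 0, 0, 0, 0.3, 0, 0, 0, 0, 0, 0, 0.3, 0, 0, 0, 0, 0, 0, 0.3, 0, 0, 0, 0, 0, 0, 0.3, 0, 0, 0, 0, 0, 0, 0.3, 0, 0, 0, 0, 0, 0, 0.3, 0, 0, 0, 0, 0, 0, 0.3, 0, 0, 0, 0, 0, 0, 0.3]
  squeeze: 20

```text
t: 11.43
eef_pos: [0.5443, -0.0903, 0.0038]
ee_rot: [180.0, -0.3, 157.7]
force: [-1.3, -0.8, 6.1]
gripper_width: 0.676
```

Call:
play_rows:
  increments: [0, 0, -0.1, 0, 0.06, 0, 0.3, 0, 0, -0.2, 0, 0.06, 0, 0.3, 0, 0, -0.4, 0, 0.06, 0, 0.3, 0, 0, -0.7, 0, 0.06, 0, 0.3, 0, 0, -1.1, 0, 0.06, 0, 0.3, 0, 0, -1.6, 0, 0.06, 0, 0.3, 0, 0, -2.1, 0, 0.06, 0, 0.3, 0, 0, -2.6, 0, 0.06, 0, 0.3, 0, 0, -2.9, 0, 0.06, 0, 0.3, 0, 0, -2.9, 0, 0.06, 0, 0.3]

```text
t: 12.27
eef_pos: [0.5467, -0.0908, 0.1229]
ee_rot: [179.9, -0.2, 157.7]
force: [0.7, -1.0, -2.6]
gripper_width: 0.673
```

```bash
python3 - <<'E'
from h import *
c,T,s=shot("wrist","w9"); print(s["eef_pos"],s["ee_rot"],s["gripper_width"],s["force"])
P=cloud(c,T); print(P[130,230],P[240,250])
E
```

```text
[ 0.54667401 -0.09082564  0.1228975 ] [179.92613755  -0.24186167 157.74697061] 0.6734457236585047 [ 0.69233806 -1.0275297  -2.6180225 ]
[ 0.48541063 -0.08275873  0.14556695] [ 0.55142643 -0.09789498  0.14549899]
```

View pics/w9.png

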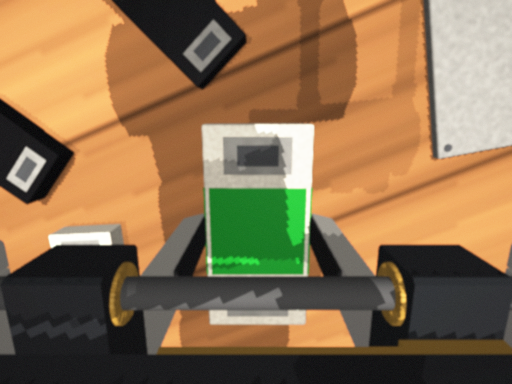

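The green carton is held level, with its top at 0.1455 m. I compare its near edge and band in the tool frame with purple's when that was home in the grip (w4).

```bash
cat >> h.py <<'E'
def heldtool(c,col,ztool,boost=False):
    """band near edge + carton near edge of the held carton, tool frame mm: (x of band edge, x of near edge, slope deg, y centre)"""
    T=np.array(c["T_tool_cam"]); H=hsv(c).astype(int); lo,hi=HUE[col]
    g=cv2.cvtColor(c["pixels"],cv2.COLOR_RGB2GRAY).astype(float)
    m=(H[...,0]>=lo)&(H[...,0]<=hi)&(H[...,1]>110)&(H[...,2]>40)
    be=[];ne=[]
    for u in range(216,298,3):
        col_=np.where(m[150:240,u])[0]
        # first of a run of 8 band pixels
        for v in range(150,230):
            if m[v:v+8,u].all(): be.append((u,v-.5)); break
    def first(seq,th): 
        for v in range(len(seq)-1):
            if seq[v]<th<=seq[v+1]: return v+(th-seq[v])/(seq[v+1]-seq[v])
    S=H[...,1]
    for u in range(212,304,3):
        s=S[100:150,u]; gg=g[100:150,u]
        w=np.where((gg>120)&(s<40))[0]
        # strongest gradient
        d=np.gradient(cv2.GaussianBlur(gg.reshape(-1,1),(1,3),0).ravel())
        v=int(np.argmax(d[5:35]))+5
        k=np.arange(v-2,v+3); ne.append((u,100+float((k*np.clip(d[k],0,None)).sum()/np.clip(d[k],0,None).sum())))
    out=[]
    for q in (be,ne):
        W=plane(c,T,q,ztool)*1000
        x,y=W[:,0],W[:,1]; ok=np.abs(x-np.median(x))<2; p=np.polyfit(y[ok],x[ok],1)
        out.append((round(float(np.median(x)),2),round(float(np.degrees(np.arctan(p[0]))),2),int(ok.sum()),len(q)))
    return out
E
python3 - <<'E'
from h import *
c0=viewer.camera("wrist")
for f,col,z in(("w4","purple",-.022),("w9","green",-.0231)):
    c=dict(c0); c["pixels"]=cv2.imread(f"pics/{f}.png")[:,:,::-1].copy(); print(f,heldtool(c,col,z))
E
```

```text
w4 [(29.85, -0.01, 28, 28), (66.94, -0.15, 31, 31)]
w9 [(25.85, -0.01, 28, 28), (63.62, 0.83, 31, 31)]
```

```bash
python3 - <<'E'
from h import *
go((.5294,.2391,.125,168.5),(.5294,.2391,.075,168.5))
E
```

```text
[3.47, 7.48, -0.09, 0.02, -0.11, -2.15]
[3.46, 7.48, 1.16, 0.02, -0.11, -2.15]
```

Call:
play_rows:
  increments: [0.2, 0.4, -0.05, 0, 0, -0.1, 0.3, 0.6, 1.2, -0.05, 0, 0, -0.4, 0.3, 1, 2.1, -0.05, 0, 0, -0.7, 0.3, 1.5, 3.1, -0.05, 0, 0, -1, 0.3, 1.9, 4.1, -0.05, 0, -0.05, -1.3, 0.3, 2.4, 5.1, -0.05, 0, -0.05, -1.6, 0.3, 2.8, 6, -0.05, 0, -0.05, -1.9, 0.3, 3.2, 6.8, -0.05, 0, -0.1, -2.1, 0.3, 3.4, 7.3, -0.05, 0, -0.1, -2.15, 0.3, 3.47, 7.48, -0.05, 0, -0.1, -2.15, 0.3]

```text
t: 13.2
eef_pos: [0.5276, 0.2429, 0.1216]
ee_rot: [179.9, -0.2, 168.7]
force: [-0.2, 0.8, -4.4]
gripper_width: 0.678
```

```bash
python3 - <<'E'
from h import *
print(ctrl.get_state()["eef_pos"]);go((.5294,.2391,.075,168.5),(.5294,.2391,.055,168.5))
E
```

```text
[0.52757541 0.24291795 0.12157177]
[-0.07, -0.09, 1.16, 0.02, -0.05, 0.04]
[-0.07, -0.09, 1.66, 0.02, -0.05, 0.04]
```

Call:
play_rows:
  increments: [-0.07, -0.09, 0, 0, -0.05, 0.04, 0.3, -0.07, -0.09, 0.3, 0, -0.05, 0.04, 0.3, -0.07, -0.09, 0.6, 0, -0.05, 0.04, 0.3, -0.07, -0.09, 0.9, 0, -0.05, 0.04, 0.3, -0.07, -0.09, 1.2, 0, -0.05, 0.04, 0.3, -0.07, -0.09, 1.4, 0, -0.05, 0.04, 0.3, -0.07, -0.09, 1.6, 0, -0.05, 0.04, 0.3, -0.07, -0.09, 1.65, 0, -0.05, 0.04, 0.3, -0.07, -0.09, 1.65, 0, -0.05, 0.04, 0.3, -0.07, -0.09, 1.65, 0, -0.05, 0.04, 0.3]

```text
t: 14.03
eef_pos: [0.5298, 0.2387, 0.0558]
ee_rot: [179.9, 0.0, 168.5]
force: [0.6, 0.4, -3.1]
gripper_width: 0.676
```

```bash
python3 - <<'E'
from h import *
c,T,s=shot("wrist","w10"); print(s["eef_pos"],s["ee_rot"],s["force"]); print(heldtool(c,"green",-.0231))
go((.5294,.2391,.047,168.5),(.5294,.2391,.044,168.5))
E
```

```text
[0.52978315 0.23869894 0.05581775] [1.79881680e+02 3.47530147e-02 1.68491582e+02] [ 0.62806863  0.41620062 -3.06834561]
[(25.89, -0.01, 28, 28), (63.3, -0.11, 31, 31)]
[0.01, 0.0, 0.23, 0.03, 0.01, 0.0]
[0.01, 0.0, 0.3, 0.03, 0.01, 0.0]
```

View pics/w10.png

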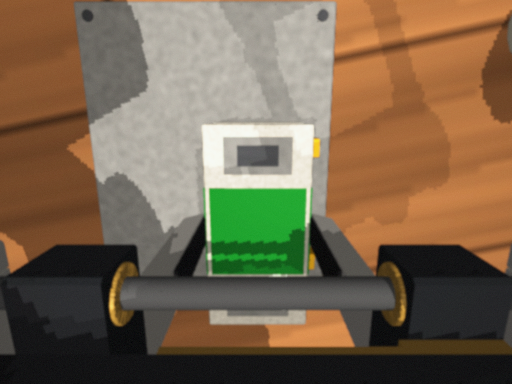

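Green hovers squarely over purple, its near edge at px row 125 and both stop edges just visible on the right. Now I lower it slowly to contact.

Call:
play_rows:
  increments: [0, 0, 0.06, 0, 0, 0, 0.3, 0, 0, 0.12, 0, 0, 0, 0.3, 0, 0, 0.17, 0, 0, 0, 0.3, 0, 0, 0.2, 0, 0, 0, 0.3, 0, 0, 0.23, 0, 0, 0, 0.3, 0, 0, 0.26, 0, 0, 0, 0.3, 0, 0, 0.27, 0, 0, 0, 0.3, 0, 0, 0.27, 0, 0, 0, 0.3, 0, 0, 0.27, 0, 0, 0, 0.3, 0, 0, 0.27, 0, 0, 0, 0.3]

```text
t: 14.92
eef_pos: [0.5301, 0.239, 0.0454]
ee_rot: [179.9, 0.1, 168.5]
force: [0.4, -0.0, -3.5]
gripper_width: 0.676
```

Call:
play_rows:
  increments: [0, 0, 0.01, 0, 0, 0, 0.3, 0, 0, 0.02, 0, 0, 0, 0.3, 0, 0, 0.03, 0, 0, 0, 0.3, 0, 0, 0.03, 0, 0, 0, 0.3, 0, 0, 0.04, 0, 0, 0, 0.3, 0, 0, 0.04, 0, 0, 0, 0.3, 0, 0, 0.05, 0, 0, 0, 0.3, 0, 0, 0.05, 0, 0, 0, 0.3, 0, 0, 0.05, 0, 0, 0, 0.3, 0, 0, 0.05, 0, 0, 0, 0.3]

```text
t: 15.75
eef_pos: [0.5302, 0.239, 0.0439]
ee_rot: [179.8, 0.1, 168.5]
force: [-1.3, -0.8, 3.6]
gripper_width: 0.672
```

Contact: the z force went from −3.5 to +3.6 N. I release and lift straight up.

Call:
play_rows:
  increments: [0, 0, 0, 0, 0, 0, 0.9, 0, 0, 0, 0, 0, 0, 0.9, 0, 0, 0, 0, 0, 0, 0.9, 0, 0, 0, 0, 0, 0, 0.9, 0, 0, 0, 0, 0, 0, 0.9, 0, 0, -0.5, 0, 0, 0, 0.95, 0, 0, -1.3, 0, 0, 0, 1, 0.3, 0, -2.2, 0, 0, 0, 1, 0.9, 0, -3, 0, 0, 0, 1, 1.2, 0, -3.3, 0, 0, 0, 1]

```text
t: 16.58
eef_pos: [0.4833, 0.2494, 0.1802]
ee_rot: [179.6, 0.4, 168.5]
force: [0.2, 0.2, -0.4]
gripper_width: 1.002
```

```bash
python3 - <<'E'
from h import *
c,T,s=shot("wrist","w11"); print(s["eef_pos"],s["ee_rot"],s["force"]); 
print(top(c,T,(256,165),z=.068,tol=.004)); print(band(c,T,"green",.068)); print(band(c,T,"yellow",.028))
c,T,s=shot("scene","s11"); cv2.imwrite("pics/s11c.png",cv2.resize(c["pixels"][180:260,250:370,::-1],None,fx=6,fy=6,interpolation=cv2.INTER_CUBIC))
c,T,s=shot("side","d11"); cv2.imwrite("pics/d11c.png",cv2.resize(c["pixels"][140:210,170:270,::-1],None,fx=6,fy=6,interpolation=cv2.INTER_CUBIC))
E
```

```text
[0.4833346  0.24938612 0.18024951] [179.62792756   0.37408456 168.50449977] [ 0.24743935  0.23348289 -0.40330391]
(array([465. , 252.3]), array([465. , 252.3]), array([57.7,  0. ]), 78.4, np.float64(0.0465))
[(array([531.6, 239.5]), array([532.6, 239.4]), array([56.4, 54.1]), 78.3, (231, 204, 53, 48))]
[(array([494.1, 289.1]), array([494.2, 289.4]), array([ 9.5, 13.2]), 78.4, (288, 172, 9, 12)), (array([581.9, 271. ]), array([581.1, 271.3]), array([ 8.8, 17.5]), 78.3, (286, 241, 8, 14))]
```

View pics/w11.png

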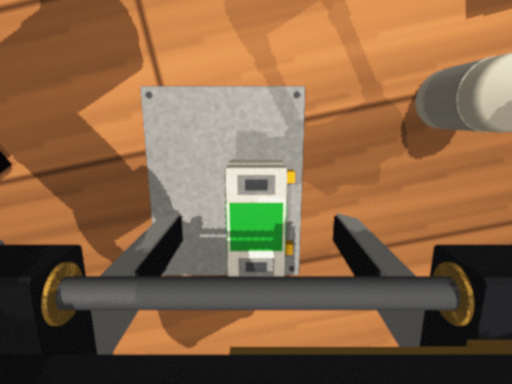

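View pics/s11c.png

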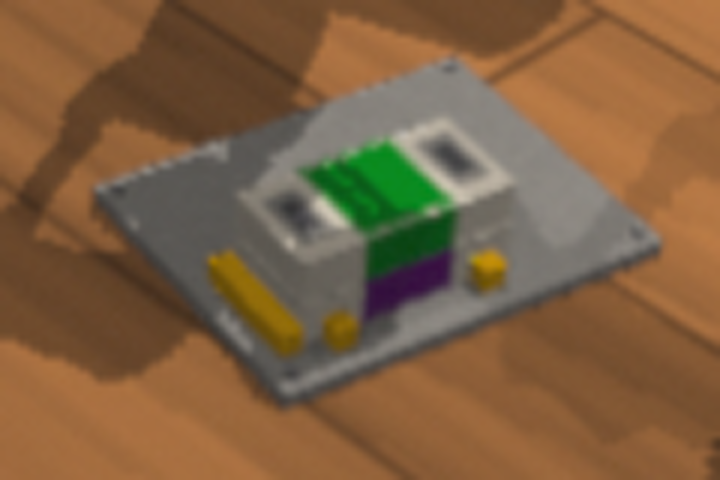

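View pics/d11c.png

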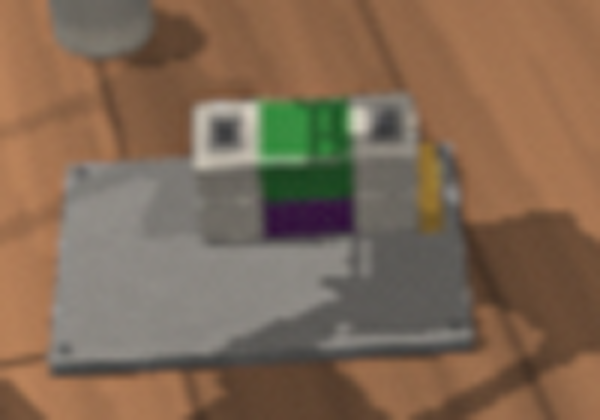

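The green pile is aligned with purple: the band faces are flush in the scene crop (px 365–455) and in the side crop (px 262–352), and the end stop touches at (420,190). Orange comes next.

```bash
python3 - <<'E'
from h import *
go((.527,-.279,.21,160))
E
```

```text
[-3.7, -12.71, -0.87, 0.04, 0.04, 1.71]
```

Call:
play_rows:
  increments: [-0.1, -0.6, -0.4, 0, 0, 0.1, 1, -0.4, -1.5, -0.8, 0, 0, 0.2, 1, -0.7, -2.5, -0.9, 0, 0, 0.3, 1, -1, -3.5, -0.9, 0, 0, 0.5, 1, -1.3, -4.5, -0.9, 0, 0, 0.6, 1, -1.6, -5.5, -0.9, 0, 0, 0.8, 1, -1.9, -6.5, -0.9, 0, 0, 0.9, 1, -2.2, -7.5, -0.9, 0, 0, 1, 1, -2.5, -8.5, -0.9, 0, 0, 1.1, 1, -2.8, -9.5, -0.9, 0, 0, 1.3, 1]

```text
t: 17.57
eef_pos: [0.5163, -0.1479, 0.2084]
ee_rot: [179.8, -0.0, 162.0]
force: [1.1, 0.2, -0.2]
gripper_width: 0.999
```

```bash
python3 - <<'E'
from h import *
go((.527,-.279,.21,160))
E
```

```text
[-1.27, -3.03, -0.05, 0.05, -0.01, 0.4]
```

Call:
play_rows:
  increments: [-0.4, -0.9, 0, 0, 0, 0.1, 1, -0.8, -1.8, 0, 0, 0, 0.3, 1, -1.1, -2.6, 0, 0, 0, 0.4, 1, -1.27, -3, 0, 0, 0, 0.4, 1, -1.27, -3, 0, 0, 0, 0.4, 1, -1.27, -3, 0, 0, 0, 0.4, 1, -1.27, -3, 0, 0, 0, 0.4, 1, -1.27, -3, 0, 0, 0, 0.4, 1, -1.27, -3, 0, 0, 0, 0.4, 1, -1.27, -3, 0, 0, 0, 0.4, 1]

```text
t: 18.4
eef_pos: [0.5277, -0.2763, 0.2083]
ee_rot: [179.8, -0.0, 160.1]
force: [-0.9, 0.5, 0.2]
gripper_width: 1.0
```

```bash
python3 - <<'E'
from h import *
c,T,s=shot("wrist","w12"); print(s["eef_pos"],s["ee_rot"]); 
import pickle; pickle.dump((c,T),open("w12.pkl","wb"))
P=cloud(c,T); print(P[190,256])
print(band(c,T,"orange",.028,box=(200,140,310,262),smin=215)); print(hsv(c)[210,256],hsv(c)[150,150])
E
```

```text
[ 0.52773979 -0.27630305  0.2082976 ] [ 1.79768164e+02 -1.48098091e-02  1.60103948e+02]
[ 0.54910402 -0.28522234  0.02883525]
[(array([ 572.9, -293.7]), array([ 574.3, -297. ]), array([52.3, 28.5]), 70.0, (234, 200, 41, 22)), (array([ 605.8, -310. ]), array([ 606.9, -308.3]), array([51.8,  4.2]), 70.0, (235, 234, 40, 4))]
[ 12 227 241] [ 13 156 220]
```

View pics/w12.png

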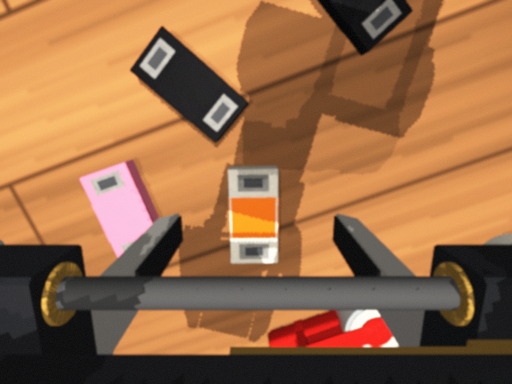

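Orange is at px (228–279, 167–263) with its band at rows 197–238. Pink is well to the left and the tape dispenser sits beyond.

```bash
python3 - <<'E'
from h import *
import pickle
c,T=pickle.load(open("w12.pkl","rb"))
q=plane(c,T,[(229.5,196.5),(278,196.5),(230,238),(277,238)],.028)*1000; print(q.round(1),q.mean(0))
print(top(c,T,(256,185),z=.028,tol=.004))
q=plane(c,T,[(229,166.5),(278.5,166.5)],.028)*1000; print(q.round(1))
x=q.mean(0)+65*np.array([np.cos(np.radians(-20)),np.sin(np.radians(-20))]); print("centre from near edge",x)
go((.5815,-.298,.1,160),(.5815,-.298,.005,160))
E
```

```text
[[ 545.7 -320.2]
 [ 567.  -261.6]
 [ 599.1 -340.2]
 [ 620.5 -281.4]] [ 583.09768375 -300.86811975]
(array([ 571.9, -297.1]), array([ 573.9, -298. ]), array([ 64.4, 111.2]), 71.0, np.float64(0.0276))
[[ 509.2 -306.8]
 [ 530.4 -248.3]]
centre from near edge [ 580.88205835 -299.80559597]
[-1.45, -0.06, 2.71, 0.04, -0.0, 0.02]
[-1.45, -0.07, 5.08, 0.04, -0.0, 0.02]
```

Call:
play_rows:
  increments: [-0.5, 0, 0.6, 0, 0, 0, 1, -1, -0.05, 1.4, 0, 0, 0, 1, -1.47, -0.11, 2.2, 0, 0, 0, 1, -1.47, -0.11, 3, 0, 0, 0, 1, -1.47, -0.11, 3.8, 0, 0, 0, 1, -1.47, -0.11, 4.5, 0, 0, 0, 1, -1.47, -0.11, 4.9, 0, 0, 0, 1, -1.47, -0.11, 5.05, 0, 0, 0, 1, -1.47, -0.11, 5.05, 0, 0, 0, 1, -1.47, -0.11, 5.05, 0, 0, 0, 1]

```text
t: 19.28
eef_pos: [0.5825, -0.3001, 0.0073]
ee_rot: [179.8, 0.1, 160.1]
force: [-0.2, -0.2, 0.8]
gripper_width: 1.002
```

Call:
play_rows:
  increments: [0, 0, 0, 0, 0, 0, 0.3, 0, 0, 0, 0, 0, 0, 0.3, 0, 0, 0, 0, 0, 0, 0.3, 0, 0, 0, 0, 0, 0, 0.3, 0, 0, 0, 0, 0, 0, 0.3, 0, 0, 0, 0, 0, 0, 0.3, 0, 0, 0, 0, 0, 0, 0.3, 0, 0, 0, 0, 0, 0, 0.3, 0, 0, 0, 0, 0, 0, 0.3, 0, 0, 0, 0, 0, 0, 0.3]
  squeeze: 20

```text
t: 20.12
eef_pos: [0.5829, -0.3012, 0.008]
ee_rot: [179.9, 0.2, 160.1]
force: [-0.9, -3.3, 5.8]
gripper_width: 0.331
```

Call:
play_rows:
  increments: [0, 0, -0.1, 0, 0, 0, 0.3, 0, 0, -0.2, 0, 0, 0, 0.3, 0, 0, -0.4, 0, 0, 0, 0.3, 0, 0, -0.7, 0, 0, 0, 0.3, 0, 0, -1.1, 0, 0, 0, 0.3, 0, 0, -1.6, 0, 0, 0, 0.3, 0, 0, -2.2, 0, 0, 0, 0.3, 0, 0, -2.8, 0, 0, 0, 0.3, 0, 0, -3.3, 0, 0, 0, 0.3, 0, 0, -3.5, 0, 0, 0, 0.3]

```text
t: 20.95
eef_pos: [0.5841, -0.302, 0.1525]
ee_rot: [179.9, 0.5, 160.1]
force: [0.5, -0.8, -0.3]
gripper_width: 0.3
```

```bash
python3 - <<'E'
from h import *
c,T,s=shot("wrist","w13"); print(s["eef_pos"],s["ee_rot"],s["gripper_width"],s["force"])
P=cloud(c,T); print(P[130,230],P[240,250]); c["pixels"]=c["pixels"].copy(); print(heldtool(c,"orange",-.0231))
go((.529,.239,.15,168.5))
E
```

```text
[ 0.58413596 -0.30196131  0.15248379] [179.93200832   0.52628931 160.13188261] 0.2999053953598587 [ 0.45294324 -0.75377135 -0.34900607]
[ 0.52456439 -0.31066562  0.02803904] [ 0.6583701  -0.33842245 -0.00072249]
[(47.16, 0.2, 26, 27), (66.92, -0.03, 21, 31)]
[5.9, 12.25, 0.02, 0.0, 0.11, -1.67]
```

View pics/w13.png

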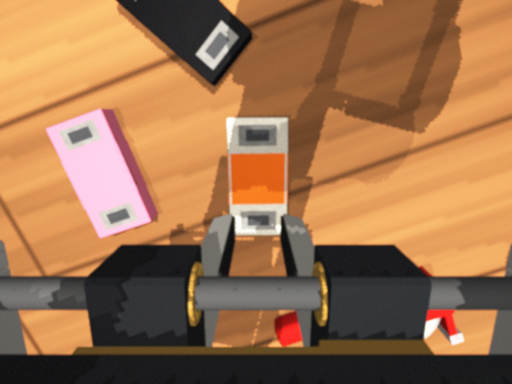

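The grip slid over the top edge: the tip was at 8 mm, so the pads barely caught the carton, which is still on the bench at px (227–288, 118–233). I reopen, centre and go in lower.

```bash
python3 - <<'E'
from h import *
c,T,s=shot("wrist","w13b")
q=plane(c,T,[(227.5,117.5),(288,117.5)],.028)*1000; print(q.round(1))
d=q[1]-q[0]; a=np.degrees(np.arctan2(d[1],d[0]))-90; print(a,np.linalg.norm(d),q.mean(0)+65*np.array([np.cos(np.radians(a)),np.sin(np.radians(a))]))
go((.5818,-.2997,.03,160.1),(.5818,-.2997,.002,160.1))
E
```

```text
[[ 512.1 -308.8]
 [ 533.3 -250.2]]
-19.874580884582414 62.377754225946234 [ 583.85866961 -301.58831432]
[0.08, 0.03, 3.01, 0.02, 0.08, 0.01]
[0.09, 0.03, 3.71, 0.02, 0.08, 0.01]
```

```bash
python3 - <<'E'
import cv2
a=cv2.imread("pics/w13b.png")[100:250,200:320]; cv2.imwrite("pics/w13c.png",cv2.resize(a,None,fx=4,fy=4,interpolation=cv2.INTER_NEAREST))
E
```

```text
(no output)
```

View pics/w13c.png

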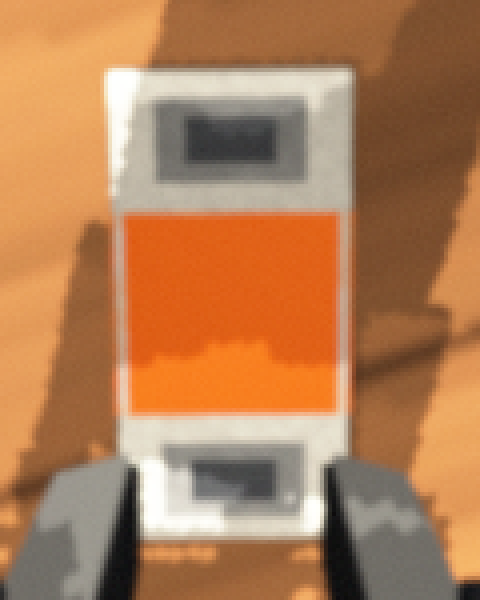

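Call:
play_rows:
  increments: [0, 0, 0, 0, 0.08, 0, 1, 0, 0, 0, 0, 0.08, 0, 1, 0, 0, 0, 0, 0.08, 0, 1, 0.03, 0, 0.2, 0, 0.08, 0, 1, 0.03, 0, 0.6, 0, 0.08, 0, 1, 0.03, 0, 1, 0, 0.08, 0, 1, 0.03, 0, 1.4, 0, 0.08, 0, 1, 0.03, 0, 1.8, 0, 0.08, 0, 1, 0.03, 0, 1.9, 0, 0.08, 0, 1, 0.03, 0, 1.9, 0, 0.08, 0, 1]

```text
t: 21.88
eef_pos: [0.5814, -0.3004, 0.0718]
ee_rot: [179.8, -0.3, 160.1]
force: [-0.2, 0.2, -0.7]
gripper_width: 0.967
```

```bash
python3 - <<'E'
from h import *
s=ctrl.get_state(); print(s["eef_pos"],s["ee_rot"],s["gripper_width"])
go((.583,-.3012,.002,160.1))
E
```

```text
[ 0.58139996 -0.30038736  0.07182605] [179.84594465  -0.2674756  160.13005207] 0.9669563253163127
[-0.05, -0.01, 1.75, 0.03, -0.05, 0.01]
```

Call:
play_rows:
  increments: [0, 0, 0.4, 0, 0, 0, 1, -0.03, 0, 0.8, 0, -0.03, 0, 1, -0.05, 0, 1.2, 0, -0.05, 0, 1, -0.05, 0, 1.5, 0, -0.05, 0, 1, -0.05, 0, 1.7, 0, -0.05, 0, 1, -0.05, 0, 1.75, 0, -0.05, 0, 1, -0.05, 0, 1.75, 0, -0.05, 0, 1, -0.05, 0, 1.75, 0, -0.05, 0, 1, -0.05, 0, 1.75, 0, -0.05, 0, 1, -0.05, 0, 1.75, 0, -0.05, 0, 1]

```text
t: 22.72
eef_pos: [0.5836, -0.3012, 0.0028]
ee_rot: [179.9, 0.1, 160.1]
force: [-0.2, 0.4, -0.4]
gripper_width: 0.996
```

Call:
play_rows:
  increments: [0, 0, 0, 0, 0, 0, 0.3, 0, 0, 0, 0, 0, 0, 0.3, 0, 0, 0, 0, 0, 0, 0.3, 0, 0, 0, 0, 0, 0, 0.3, 0, 0, 0, 0, 0, 0, 0.3, 0, 0, 0, 0, 0, 0, 0.3, 0, 0, 0, 0, 0, 0, 0.3, 0, 0, 0, 0, 0, 0, 0.3, 0, 0, 0, 0, 0, 0, 0.3, 0, 0, 0, 0, 0, 0, 0.3]
  squeeze: 20

```text
t: 23.55
eef_pos: [0.5836, -0.3012, 0.0028]
ee_rot: [179.9, 0.1, 160.1]
force: [0.3, 0.3, 1.0]
gripper_width: 0.676
```

Gripped at 0.676 (64 mm). I lift gently.

Call:
play_rows:
  increments: [0, 0, -0.1, 0, 0, 0, 0.3, 0, 0, -0.2, 0, 0, 0, 0.3, 0, 0, -0.4, 0, 0, 0, 0.3, 0, 0, -0.7, 0, 0, 0, 0.3, 0, 0, -1.1, 0, 0, 0, 0.3, 0, 0, -1.6, 0, 0, 0, 0.3, 0, 0, -2.2, 0, 0, 0, 0.3, 0, 0, -2.8, 0, 0, 0, 0.3, 0, 0, -3.3, 0, 0, 0, 0.3, 0, 0, -3.5, 0, 0, 0, 0.3]

```text
t: 24.38
eef_pos: [0.5851, -0.3025, 0.1476]
ee_rot: [180.0, 0.5, 160.1]
force: [1.1, -0.0, -2.5]
gripper_width: 0.68
```

```bash
python3 - <<'E'
from h import *
c,T,s=shot("wrist","w14"); print(s["eef_pos"],s["ee_rot"],s["gripper_width"],s["force"])
P=cloud(c,T); print(P[130,230],P[240,250]); c["pixels"]=c["pixels"].copy(); print(heldtool(c,"orange",-.0251))
go((.529,.239,.15,168.5))
E
```

```text
[ 0.58507933 -0.30254787  0.14761018] [179.96928871   0.47090845 160.13549909] 0.6795856026631782 [ 1.13908249 -0.0096769  -2.53522378]
[ 0.52323338 -0.29674245  0.171449  ] [ 0.58876887 -0.30883712  0.1730381 ]
[(28.73, 0.5, 28, 28), (65.3, 1.53, 31, 31)]
[5.92, 12.26, -0.1, -0.0, 0.1, -1.67]
```

View pics/w14.png

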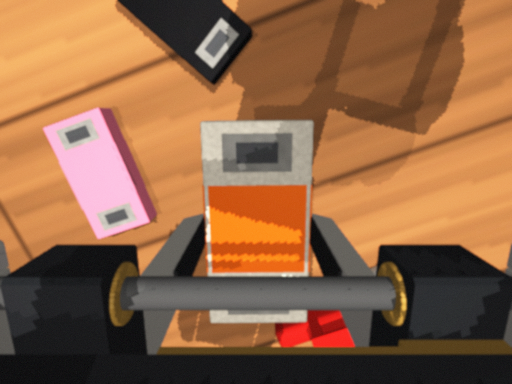

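Call:
play_rows:
  increments: [0.2, 0.4, -0.05, 0, 0, 0, 0.3, 0.5, 1.1, -0.1, 0, 0, -0.1, 0.3, 0.9, 2, -0.1, 0, 0.05, -0.2, 0.3, 1.4, 2.9, -0.1, 0, 0.1, -0.4, 0.3, 1.8, 3.8, -0.1, 0, 0.1, -0.5, 0.3, 2.2, 4.7, -0.1, 0, 0.1, -0.6, 0.3, 2.7, 5.6, -0.1, 0, 0.1, -0.7, 0.3, 3.1, 6.5, -0.1, 0, 0.1, -0.9, 0.3, 3.6, 7.4, -0.1, 0, 0.1, -1, 0.3, 4, 8.2, -0.1, 0, 0.1, -1.1, 0.3]

```text
t: 25.27
eef_pos: [0.5434, 0.0635, 0.1494]
ee_rot: [180.0, -0.2, 165.7]
force: [0.3, 0.1, -2.0]
gripper_width: 0.678
```

```bash
python3 - <<'E'
from h import *
go((.532,.2386,.14,168.5))
E
```

```text
[1.36, 4.17, 0.24, 0.01, -0.04, -0.56]
```

Call:
play_rows:
  increments: [0.25, 0.8, 0, 0, 0, -0.1, 0.3, 0.5, 1.6, 0, 0, 0, -0.2, 0.3, 0.8, 2.4, 0.1, 0, 0, -0.3, 0.3, 1, 3.1, 0.2, 0, 0, -0.5, 0.3, 1.2, 3.7, 0.24, 0, -0.04, -0.56, 0.3, 1.3, 4.05, 0.24, 0, -0.04, -0.56, 0.3, 1.36, 4.17, 0.24, 0, -0.04, -0.56, 0.3, 1.36, 4.17, 0.24, 0, -0.04, -0.56, 0.3, 1.36, 4.17, 0.24, 0, -0.04, -0.56, 0.3, 1.36, 4.17, 0.24, 0, -0.04, -0.56, 0.3]

```text
t: 26.1
eef_pos: [0.532, 0.2371, 0.14]
ee_rot: [-180.0, 0.0, 168.4]
force: [-0.2, 0.4, -1.8]
gripper_width: 0.674
```

```bash
python3 - <<'E'
from h import *
go((.532,.2386,.082,168.5))
E
```

```text
[0.01, 0.04, 1.45, -0.01, 0.0, -0.02]
```

Call:
play_rows:
  increments: [0.01, 0.04, 0.2, 0, 0, 0, 0.3, 0.01, 0.04, 0.4, 0, 0, 0, 0.3, 0.01, 0.04, 0.6, 0, 0, 0, 0.3, 0.01, 0.04, 0.8, 0, 0, 0, 0.3, 0.01, 0.04, 1, 0, 0, 0, 0.3, 0.01, 0.04, 1.2, 0, 0, 0, 0.3, 0.01, 0.04, 1.4, 0, 0, 0, 0.3, 0.01, 0.04, 1.45, 0, 0, 0, 0.3, 0.01, 0.04, 1.45, 0, 0, 0, 0.3, 0.01, 0.04, 1.45, 0, 0, 0, 0.3]

```text
t: 26.93
eef_pos: [0.5321, 0.2388, 0.0819]
ee_rot: [-180.0, 0.0, 168.4]
force: [-0.2, 0.2, -1.7]
gripper_width: 0.675
```

```bash
python3 - <<'E'
from h import *
c,T,s=shot("wrist","w15"); print(s["eef_pos"],s["ee_rot"],s["force"])
c["pixels"]=c["pixels"].copy(); print(heldtool(c,"orange",-.0251))
P=cloud(c,T); print(P[130,230],P[150,290])
go((.532,.2386,.073,168.5),(.532,.2386,.070,168.5))
E
```

```text
[0.53208219 0.2387974  0.08192925] [-1.79969699e+02  2.03771171e-02  1.68427420e+02] [-0.21053798  0.22125858 -1.69761391]
[(28.15, 0.89, 28, 28), (65.33, 0.58, 31, 31)]
[0.47019694 0.23568519 0.10711489] [0.48806819 0.26671343 0.10595237]
[0.01, -0.01, 0.23, -0.0, 0.01, -0.01]
[0.01, -0.01, 0.31, -0.0, 0.01, -0.01]
```

View pics/w15.png

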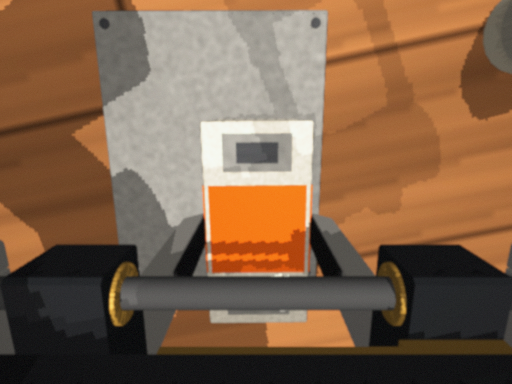

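```bash
python3 - <<'E'
from h import *
c,T,s=shot("wrist","w16"); P=cloud(c,T)
Q=P[124:235,208:305].reshape(-1,3); Q=Q[np.abs(Q[:,2]-.1065)<.006]
A=np.c_[Q[:,:2]-Q[:,:2].mean(0),np.ones(len(Q))]; k=np.linalg.lstsq(A,Q[:,2],rcond=None)[0]
a=np.radians(-11.5); print(len(Q),k, "slope along carton x,y deg",np.degrees([k[0]*np.cos(a)+k[1]*np.sin(a),-k[0]*np.sin(a)+k[1]*np.cos(a)]))
g=c["pixels"].copy(); c["pixels"]=g
# edge columns left/right of the top face, tool frame
T2=np.array(c["T_tool_cam"]); gr=cv2.cvtColor(g,cv2.COLOR_RGB2GRAY).astype(float)
L=[];Rr=[]
for v in range(126,180,4):
    d=np.gradient(gr[v]); l=190+np.argmax(d[190:215]); r=300+np.argmin(d[300:325]); L.append((l,v));Rr.append((r,v))
for q in(L,Rr):
    W=plane(c,T2,q,-.0251)*1000; p=np.polyfit(W[:,0],W[:,1],1); print("edge yaw",np.degrees(np.arctan(p[0])),W[:,1].mean())
E
```

```text
10721 [ 0.00368148 -0.00249345  0.10697118] slope along carton x,y deg [ 0.23518141 -0.0979425 ]
edge yaw -1.5019793020621934 -32.052157938159425
edge yaw 0.1914941609461329 30.909095339156995
```

Level, but turned about 0.6° in the grip. I correct by that much while lowering.

Call:
play_rows:
  increments: [0, 0, 0.04, 0, 0, 0.1, 0.3, 0, 0, 0.08, 0, 0, 0.11, 0.3, 0, 0, 0.12, 0, 0, 0.11, 0.3, 0, 0, 0.16, 0, 0, 0.11, 0.3, 0, 0, 0.19, 0, 0, 0.11, 0.3, 0, 0, 0.21, 0, 0, 0.11, 0.3, 0, 0, 0.23, 0, 0, 0.11, 0.3, 0, 0, 0.24, 0, 0, 0.11, 0.3, 0, 0, 0.24, 0, 0, 0.11, 0.3, 0, 0, 0.24, 0, 0, 0.11, 0.3]

```text
t: 27.87
eef_pos: [0.5325, 0.2389, 0.0729]
ee_rot: [180.0, 0.1, 167.9]
force: [0.7, -0.0, -2.1]
gripper_width: 0.676
```

```bash
python3 - <<'E'
from h import *
c,T,s=shot("wrist","w17"); print(s["eef_pos"],s["ee_rot"],s["force"]); c["pixels"]=c["pixels"].copy(); print(heldtool(c,"orange",-.0251))
go((.532,.2386,.070,168))
E
```

```text
[0.53245599 0.23890569 0.07289641] [1.79996709e+02 7.78760675e-02 1.67878318e+02] [ 7.41503387e-01 -1.53664574e-03 -2.14064648e+00]
[(28.45, 0.98, 28, 28), (65.39, 0.7, 31, 31)]
[0.01, -0.01, 0.07, 0.0, 0.02, -0.03]
```

Call:
play_rows:
  increments: [0, 0, 0.01, 0, 0, 0, 0.3, 0, 0, 0.02, 0, 0, 0, 0.3, 0.01, 0, 0.03, 0, 0, 0, 0.3, 0.01, 0, 0.04, 0, 0, 0, 0.3, 0.01, 0, 0.05, 0, 0, 0, 0.3, 0.01, 0, 0.06, 0, 0, 0, 0.3, 0.01, 0, 0.06, 0, 0, 0, 0.3, 0.01, 0, 0.06, 0, 0, 0, 0.3, 0.01, 0, 0.06, 0, 0, 0, 0.3, 0.01, 0, 0.06, 0, 0, 0, 0.3]

```text
t: 28.75
eef_pos: [0.5321, 0.239, 0.0708]
ee_rot: [180.0, 0.1, 167.9]
force: [-1.4, -0.9, 2.1]
gripper_width: 0.676
```

Contact (−2.1 to +2.1 N). I release and rise.

Call:
play_rows:
  increments: [0, 0, 0, 0, 0, 0, 0.9, 0, 0, 0, 0, 0, 0, 0.9, 0, 0, 0, 0, 0, 0, 0.9, 0, 0, 0, 0, 0, 0, 0.9, 0, 0, 0, 0, 0, 0, 0.9, 0, 0, -0.5, 0, 0, 0, 0.95, 0, 0, -1.3, 0, 0, 0, 1, 0.3, 0, -2.2, 0, 0, 0, 1, 0.9, 0, -3, 0, 0, 0, 1, 1.5, 0, -3.8, 0, 0, 0, 1]

```text
t: 29.58
eef_pos: [0.473, 0.2516, 0.2241]
ee_rot: [180.0, 0.1, 167.8]
force: [-0.3, 0.1, 0.1]
gripper_width: 1.0
```

```bash
python3 - <<'E'
from h import *
c,T,s=shot("wrist","w18"); print(s["eef_pos"],s["ee_rot"],s["force"])
print(band(c,T,"orange",.096,box=(180,150,320,265),smin=190)); print(band(c,T,"yellow",.028))
c,T,s=shot("scene","s18"); cv2.imwrite("pics/s18c.png",cv2.resize(c["pixels"][170:250,250:370,::-1],None,fx=6,fy=6,interpolation=cv2.INTER_CUBIC))
c,T,s=shot("side","d18"); cv2.imwrite("pics/d18c.png",cv2.resize(c["pixels"][130:210,160:280,::-1],None,fx=6,fy=6,interpolation=cv2.INTER_CUBIC))
E
```

```text
[0.47300007 0.25157511 0.22405311] [1.79982325e+02 9.22677092e-02 1.67813293e+02] [-0.26759547  0.09121844  0.13907157]
[(array([543.7, 238.8]), array([541. , 238.3]), array([56.2, 35.6]), 79.4, (234, 224, 50, 31))]
[(array([493.6, 290.8]), array([493.5, 290.5]), array([ 6.6, 15. ]), 79.3, (287, 173, 6, 12))]
```

View pics/w18.png

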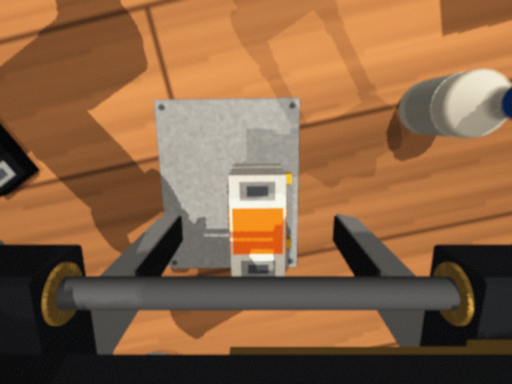

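View pics/s18c.png

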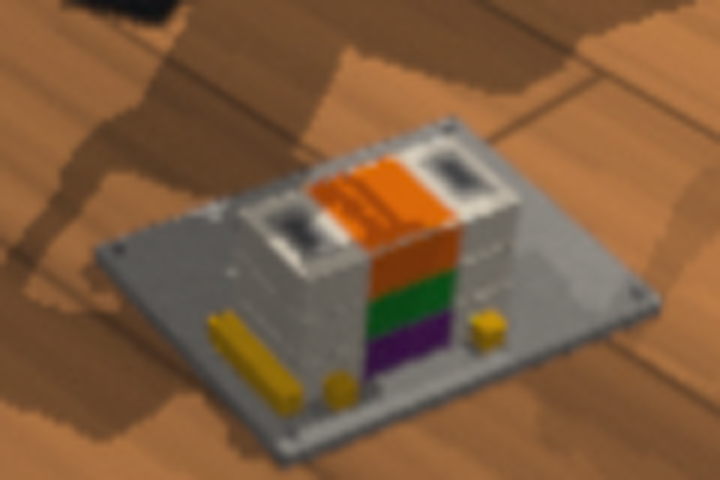

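View pics/d18c.png

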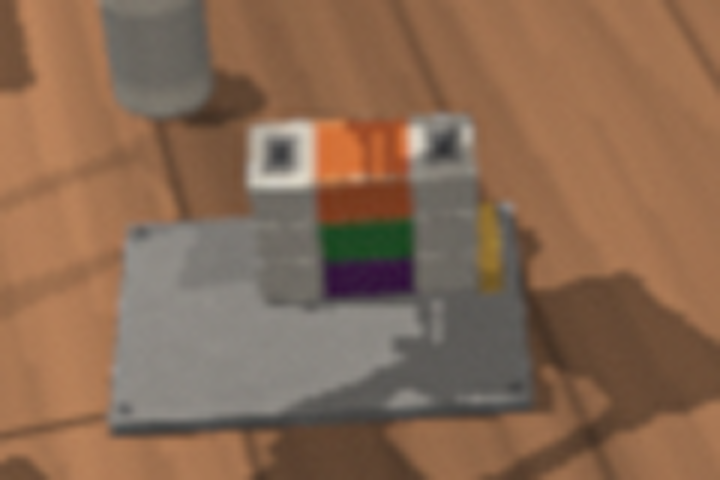

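The pile looks straight in all three views. For a finer check I pull back so the whole top face is clear of the fingers.

Call:
play_rows:
  increments: [0.4, 0, -0.2, 0, 0, 0, 1, 1, 0, -0.5, 0, 0, 0, 1, 1.5, 0, -0.8, 0, 0, 0, 1, 2, 0, -1, 0, 0, 0, 1, 2, 0, -1, 0, 0, 0, 1, 2, 0, -1, 0, 0, 0, 1, 2, 0, -1, 0, 0, 0, 1, 2, 0, -1, 0, 0, 0, 1, 2, 0, -1, 0, 0, 0, 1, 2, 0, -1, 0, 0, 0, 1]

```text
t: 30.57
eef_pos: [0.3957, 0.2689, 0.2645]
ee_rot: [179.8, 0.4, 167.9]
force: [-0.6, -0.8, 0.4]
gripper_width: 1.003
```

```bash
python3 - <<'E'
from h import *
import pickle
c,T,s=shot("wrist","w19"); print(s["eef_pos"],s["ee_rot"]); pickle.dump((c,T),open("w19.pkl","wb"))
P=cloud(c,T); H=hsv(c)
m=(P[...,2]>.088)&(P[...,2]<.104)&(np.hypot(P[...,0]-.53,P[...,1]-.24)<.1)
q=np.argwhere(m)[:,::-1]; W=plane(c,T,q,.096)*1000; r=cv2.minAreaRect(W.astype(np.float32)); print(r,m.sum(),q.min(0),q.max(0))
print(band(c,T,"orange",.096,box=(180,150,330,290),smin=190)); print(band(c,T,"yellow",.028))
m=(P[...,2]>.002)&(P[...,2]<.02)&(H[...,1]<60)&(np.hypot(P[...,0]-.495,P[...,1]-.207)<.17)
m=cv2.morphologyEx(m.astype(np.uint8),cv2.MORPH_OPEN,np.ones((3,3)))
q=np.argwhere(m)[:,::-1]; print("board",cv2.minAreaRect((plane(c,T,q,.012)*1000).astype(np.float32)))
cv2.imwrite("pics/w19c.png",cv2.resize(c["pixels"][120:310,180:340,::-1],None,fx=3,fy=3,interpolation=cv2.INTER_CUBIC))
E
```

```text
[0.39572376 0.26887413 0.26451847] [179.83619143   0.35092266 167.91253177]
((529.8058471679688, 239.09603881835938), (63.55703353881836, 132.18182373046875), 78.67044830322266) 2738 [232 228] [280 318]
[(array([521.8, 242. ]), array([521. , 242.6]), array([54.7, 26.2]), 77.8, (237, 259, 42, 19))]
[(array([ 541.6, -111.8]), array([ 541.3, -111.9]), array([ 6.4, 41.2]), 68.4, (43, 290, 5, 23)), (array([493.5, 290. ]), array([493.5, 289.7]), array([ 9.1, 13. ]), 79.2, (281, 220, 7, 9))]
board ((474.1833801269531, 211.80422973632812), (187.76959228515625, 199.11521911621094), 78.53958892822266)
```

View pics/w19c.png

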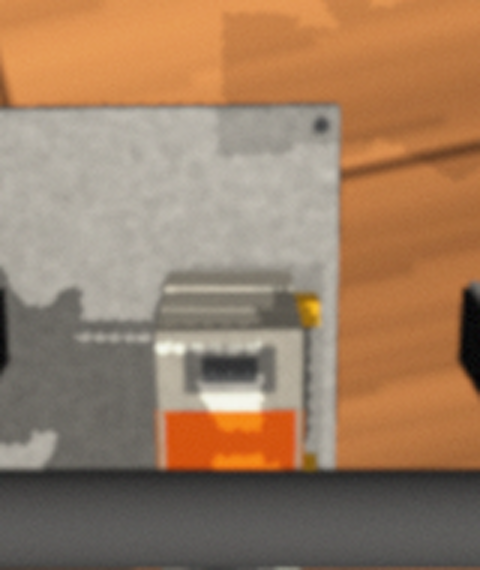

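```bash
python3 - <<'E'
from h import *
a=np.radians(-11.45); ex=np.array([np.cos(a),np.sin(a),0]); ey=np.array([-np.sin(a),np.cos(a),0]); home=np.array([.5319,.2384,.012])
HU={"purple":(130,160,0.012),"green":(50,80,.040),"orange":(4,17,.068)}
for n,side in(("side",-1),("scene",1)):
    c,T,s=shot(n,"f_"+n); H=hsv(c).astype(int)
    box=(195,140,245,200) if n=="side" else (295,190,335,240)
    u,v=np.meshgrid(np.arange(box[0],box[2]),np.arange(box[1],box[3])); uv=np.stack([u.ravel(),v.ravel()],1)
    nn=norm(c,uv); d=np.c_[nn,np.ones(len(nn))]@T[:3,:3].T; o=T[:3,3]
    t=((home+side*.032*ey-o)@ey)/(d@ey); p=o+d*t[:,None]
    h=H[uv[:,1],uv[:,0]]; xb=(p-home)@ex*1000; z=p[:,2]
    for k,(lo,hi,z0) in HU.items():
        m=(h[:,0]>=lo)&(h[:,0]<=hi)&(h[:,1]>120)&(z>z0+.006)&(z<z0+.022)&(np.abs(xb)<45)
        print(n,k,m.sum(),"xb centre of band",[round(float(x),1) for x in (xb[m].mean(),np.percentile(xb[m],3),np.percentile(xb[m],97))])
E
```

```text
side purple 49 xb centre of band [-2.1, -22.2, 20.2]
side green 48 xb centre of band [-0.6, -22.5, 21.7]
side orange 60 xb centre of band [-0.2, -25.0, 23.2]
scene purple 52 xb centre of band [-2.9, -26.9, 20.9]
scene green 54 xb centre of band [-2.3, -25.3, 21.4]
scene orange 61 xb centre of band [-3.2, -29.3, 22.2]
```

The pile is straight to within pixel resolution (about 2 mm) along its length, parallel to the board, and the gripper is clear of it. I hand in.

```bash
python3 - <<'E'
from rig import hand_in
print(hand_in())
E
```

```text
the job is handed in; nothing more can be done
None
```

I pushed the purple carton home against both the end stop and the side stops. Then I set the green one on it and the orange one on the green, lowering each to light contact before letting go. The job was handed in at about 31 s of the 72 s allowed.

**Purple against the stops:** I slid it along the board in a light grip until each stop pushed back with about 7 N. A view afterwards showed it parallel to both stops, 39.4 mm from the side stops' centre line against 39 mm nominal.

**Last checks on the pile:**
- The top carton was turned 0.1–0.7° from the board, depending on the measurement.
- The band centres of the three cartons agreed within about 1 mm in the scene camera and 2 mm in the side camera. That is about the pixel size, so any smaller offset along the length could not be ruled out.
- The gripper was clear of everything.

**What went wrong on the way:** The first grip on green and the first on orange both failed. The green lift began before the fingers had closed. On orange the fingers closed over its top edge. Both cartons stayed on the bench, and the second try held each one. Orange sat about 0.6° askew in the grip, so I turned it back before setting it down.

I did not touch the tape dispenser, label roll, bottle or look-alikes, but I did not re-measure their positions at the end.

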